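# Hang the polishing wheels on the bench hook by size

### The job

Put the loose rubber polishing wheels away on the slanted hook, biggest at the back against the hook's disc, down to smallest at the front, each pushed home flat against the one before. The blue wheel was hung too early, so first take the brass collar and the blue wheel off and lay them on the bench; hang the blue one again in its turn and, when every wheel that is there is on, slip the collar back on against the last. Leave the other things on the bench where they are.

Things in the scene. Friction and masses are not known exactly. Their poses are not given: they have to be found in the camera images.
- stand: Black steel base plate 130 x 100 x 12 mm fixed to the bench, with a bent bar rising from it that carries the hook. Origin: under the plate, straight below the foot of the hook arm (75 mm below it); its -x axis is the side to which the hook arm leans (roughly towards the robot).
- hook: The slanted storage hook: a straight bare steel arm, 10 mm in diameter and 70 mm long (the last 5 mm taper to 4 mm), rising from a steel backing disc 30 mm in diameter and 4 mm thick. Fixed to the stand. Origin: where the arm leaves the disc's face, 75 mm above the bench; z runs along the arm to its free end, leaning 40 degrees from vertical; x points up the slope of the disc's face, y is level. Rings let go on the arm slide down it by themselves.
- hook_tip (a point): The free end of the hook arm, 70 mm from the hook's origin along its z.
- wheel70: Polishing wheel of stiff rubber, off-white: a flat ring 70 mm in outer diameter, 10 mm thick, with a 16 mm bore. Origin: its centre, at the middle of the thickness (5 mm above the bench when it lies flat); z is its axis, either face may be up. At the start it lies flat on the bench. In some runs it is absent.
- wheel62: Polishing wheel of stiff rubber, brick red: a flat ring 62 mm in outer diameter, 10 mm thick, with a 16 mm bore. Origin: its centre, at the middle of the thickness (5 mm above the bench when it lies flat); z is its axis, either face may be up. At the start it lies flat on the bench. In some runs it is absent.
- wheel54: Polishing wheel of stiff rubber, green: a flat ring 54 mm in outer diameter, 10 mm thick, with a 16 mm bore. Origin: its centre, at the middle of the thickness (5 mm above the bench when it lies flat); z is its axis, either face may be up. At the start it lies flat on the bench. In some runs it is absent.
- wheel46: Polishing wheel of stiff rubber, blue: a flat ring 46 mm in outer diameter, 10 mm thick, with a 16 mm bore. Origin: its centre, at the middle of the thickness (5 mm above the bench when it lies flat); z is its axis, either face may be up. At the start it is on the hook, under the collar.
- wheel38: Polishing wheel of stiff rubber, pink: a flat ring 38 mm in outer diameter, 10 mm thick, with a 16 mm bore. Origin: its centre, at the middle of the thickness (5 mm above the bench when it lies flat); z is its axis, either face may be up. At the start it lies flat on the bench. In some runs it is absent.
- collar: Knurled brass keeper collar: a ring 34 mm in outer diameter, 16 mm long, with a 16 mm bore. Origin: its centre, at half its length (8 mm above the bench when it stands on an end); z is its axis. At the start it is on the hook, on top of the blue wheel.
- rotary_tool: Bystander: yellow and black rotary handpiece, about 165 mm long (105 mm of it yellow body), 36 mm thick, lying along its y axis; origin on the bench under the middle of the yellow body, the thin bit end towards +y.
- graver: Bystander: graver with a red handle, 170 mm long, lying along its x axis; origin on the bench under its middle.
- brush_pot: Bystander: white pot of brushes, 68 mm in diameter, 147 mm tall with the brushes; origin at the centre of its underside.
- wax_tin: Bystander: round aluminium tin, 69 mm in diameter, 28 mm tall; origin at the centre of its underside.

How it is judged:
By the outcome, as a careful person would: the job done as asked, in the order asked, and still so for the second after the job is handed in, with the robot touching nothing.
Of wheel70, wheel62, wheel54, wheel38 only 2 to 4 are there at a start; the rules pass over those that are not, and their reading is None.
At some moment in a run one of wheel70, wheel62, wheel54, wheel38 may be knocked a few centimetres aside while the robot is not near it.
It also fails if it takes over 210 s, if anything falls off the work surface, if the arm or the gripper's body presses on something with over 40 N, if the wrist force passes 120 N, or if a joint passes its speed limit or range.

### The arm

A 7-joint arm with a two-finger parallel gripper is mounted at the origin on the work surface. World frame = base frame: x ahead of the robot, y to its left, z up, the work surface at z = 0. Lengths are in m, angles in rad, forces in N, time in s.
With the tool pointing down it reaches from about 0.4 to 0.85 m from the base axis. Payload 4.5 kg.
Tool frame: the origin (TCP) lies between the finger pads; the fingertips stand 19 mm ahead of it and the grasp point (between the pads) is the TCP (r.tips_ahead is the distance from the TCP to the fingertips, in m); z points along the fingers, y is the line along which they close (so a half turn about z gives the same grasp; the last joint's range is limited). The gripper opens to 88 mm and grips with 3 to 60 N. Pads are 18 mm wide; open, the fingers measure 123 mm over their backs; the gripper's body (75 mm by 187 mm) begins 45 mm behind the grasp point.
Start: joints at [-1.183, 0.689, -0.195, 1.565, 0.157, 0.902, -0.215], TCP at [0.217, 0.586, 0.258] pointing down, gripper open.
Joint ranges: [-3.01, 3.01], [-0.46, 2.08], [-1.47, 1.51], [0.13, 2.56], [-1, 4.14], [0.04, 2.09], [-2.66, 2.66]. Speed limits (rad/s): [2.57, 2.57, 3.14, 3.14, 3.14, 3.14, 3.14].

### API

Orientations are given as a unit quaternion [x, y, z, w].
In Python, from plant import r, cams, models gives the robot as it stands. The module is installed in compiled form; this text tells all that it offers.
- The arm moves only by the tool jog_arm, never from a script. Its arguments are lists of equal length, an entry for each row: "turn": the turn, a rotation vector about the tool's x, y, z in rad, a list of three; "translation": the shift along the tool's x, y, z in m, a list of three; "grip": the closure, from 0 (fully open) to 1 (shut). In form: {"turn": [[ax, ay, az], ...], "translation": [[tx, ty, tz], ...], "grip": [grip, ...]}. A call has 1 to 20 rows; each row is the pose to reach, as a shift and turn from the pose commanded when the call began, along the tool's axes at that moment; what a row does not reach only later rows make up. A row lasts 1/8 s, in which the tool goes at most 62.5 mm and 10.7 degrees, less where a joint would pass 70% of its speed; a pose out of reach is approached as far as the arm can. A call with a gripper value outside its range is refused whole. The fingers move at their own pace and stop on an object; "force" is the grip in N (left out, the last holds). Time passes only in rows, so rows that repeat a pose let the fingers close. It gives the time, the measured TCP pose, the force, the opening and the grip force at its end, in the units of the state.
- r.get_state(): the state, without advancing time (a new reading comes with each control period).
- cams.snapshot(name): name is "scene" or "top"; returns the picture (384x512x3 uint8, red, green, blue); there is no depth.
- cams.camera_params(name): a dict with "fx", "fy", "cx", "cy" (pixels), "eye" and "orientation" of the camera in the world. Camera axes: x right, y up, looking along -z (the intrinsics and any distortion apply to the point x, -y, -z); pixel columns grow to the right and rows downward; lengths in m; the calibration is good to about 2 mm. A picture is of the moment at which its call begins. camera_params takes no time and is no camera call.
- r.finish_job(): hands the job in; it is judged then, once.
Trained networks look in the newest picture that a camera, given by its name, has taken for a name from the list of things; names that differ only in an ending like _2 or _b are one class to them, and where a whole thing is asked for, a point or a joint stands for the part that bears it (a point fixed in the world has none). Each returns a list of dicts, best first, with "p" (0 to 1); they miss things now and then, are a little off and sometimes report something else, mostly with a low value. They report only what shows in the picture. A call takes as long as a camera call.
- models.find_in(camera, name): "position" ([x, y, z] in m, in world coordinates, good to about 4 mm: the middle of the surface that is visible of it).
- models.masks_of(camera, name): "pixels" (384x512 bool, what is visible of it).
- models.place_of(camera, name): "position" ([x, y, z] in m, in world coordinates, good to about 4 mm: a listed point, or the origin of a listed thing).
The state is a dict: "clock": time; "q": joint angles; "qd": joint speeds; "joint_torque": joint torques, N m; "tool_pos": TCP position; "eef_rot": TCP orientation; "contact_force": force on the tool from outside, world axes, zero at the start; "moment": the same for the moment, N m; "opening": opening from 0.0 (shut) to 1.0 (fully open); "finger_force": force on a finger pad.
Only numpy, scipy, OpenCV 4.12 (cv2) and the standard library are available. Lean on these libraries where they do the work, as an engineer would, in place of code of your own. Each camera call takes 0.05 s, during which the arm holds its last target. There are 200 camera calls.

## Working session

There is one attempt and no reset: what is moved stays moved. The work goes in short steps, Python scripts to look and compute and a tool call to move; the robot and the scene stay as the last step left them, time stands still between calls to the robot, and variables do not carry over. Pictures are saved under pics/ and viewed, at most 14 in all, crops included, and the job is handed in when it is done.

Besides the shell and the picture viewer there is one more tool, called after "Request:" by a JSON object that holds its "method" and its "body". jog_arm: Moves the arm, as the interface text tells. Its arguments: {"type":"object","properties":{"turn":{"type":"array"},"translation":{"type":"array"},"grip":{"type":"array"},"force":{"type":"number"}},"required":["turn","translation","grip"]}

```bash
mkdir -p pics
cat > h.py <<'E'
import numpy as np, cv2
from plant import r,cams,models
from scipy.spatial.transform import Rotation as R
def snap(n,f):
    im=cams.snapshot(n); cv2.imwrite('pics/'+f,im[:,:,::-1]); return im
E
python3 - <<'E'
from h import *
for n in ("scene","top"):
    snap(n,n+'0.png'); print(n,cams.camera_params(n))
    for t in ["wheel70","wheel62","wheel54","wheel46","wheel38","collar","hook","hook_tip","stand","rotary_tool","graver","brush_pot","wax_tin"]:
        print(t,[(np.round(d['position'],3).tolist(),round(d['p'],2)) for d in models.place_of(n,t)[:2]])
print(r.get_state())
E
```

```text
scene {'fx': 359.2013922482805, 'fy': 359.2013922482805, 'cx': 248.5332412535952, 'cy': 189.6298164817498, 'eye': array([ 1.0982633 , -0.29288797,  0.71973437]), 'orientation': array([0.32604789, 0.17717239, 0.44896597, 0.8128544 ])}
wheel70 [([0.612, -0.125, 0.007], 0.89), ([0.439, -0.252, 0.007], 0.83)]
wheel62 [([0.612, -0.125, 0.007], 0.89), ([0.439, -0.252, 0.007], 0.83)]
wheel54 [([0.612, -0.125, 0.007], 0.89), ([0.439, -0.252, 0.007], 0.83)]
wheel46 [([0.612, -0.125, 0.007], 0.89), ([0.439, -0.252, 0.007], 0.83)]
wheel38 [([0.612, -0.125, 0.007], 0.89), ([0.439, -0.252, 0.007], 0.83)]
collar [([0.56, 0.035, 0.088], 0.63), ([0.57, 0.033, 0.075], 0.43)]
hook [([0.574, 0.033, 0.073], 0.63), ([0.608, -0.322, 0.002], 0.58)]
hook_tip [([0.528, 0.038, 0.129], 0.59)]
stand [([0.577, 0.036, 0.003], 0.91)]
rotary_tool [([0.759, -0.025, -0.002], 0.92)]
graver [([0.639, 0.353, 0.004], 0.73)]
brush_pot [([0.754, 0.216, -0.001], 0.88), ([0.437, -0.25, 0.006], 0.68)]
wax_tin [([0.762, -0.211, 0.004], 0.74)]
top {'fx': 466.6406487677904, 'fy': 466.6406487677904, 'cx': 254.2936864981438, 'cy':
[... 870 characters left out ...]
,  0.68910804, -0.19459346,  1.56528963,  0.15728011,
        0.90251501, -0.21510804]), 'qd': array([-7.62605917e-04,  2.40006718e-04,  5.09069634e-04,  3.43501413e-05,
       -1.42395353e-04,  5.35962893e-04, -4.59915737e-04]), 'joint_torque': array([-1.90932142e-04, -5.27494311e+01, -1.26720194e+00, -1.53742504e+01,
       -5.19483152e-02, -6.72254719e-04,  1.67574967e-05]), 'tool_pos': array([0.21652371, 0.5863175 , 0.25774029]), 'eef_rot': array([ 1.75981093e-01,  9.84393546e-01,  3.12197850e-05, -5.06629004e-06]), 'contact_force': array([-0.5561473 , -0.48725986, -0.54827499]), 'moment': array([-0.0896984 ,  0.04421923, -0.04537122]), 'finger_force': 0.0, 'opening': 0.9989207455091914}
```

View pics/scene0.png

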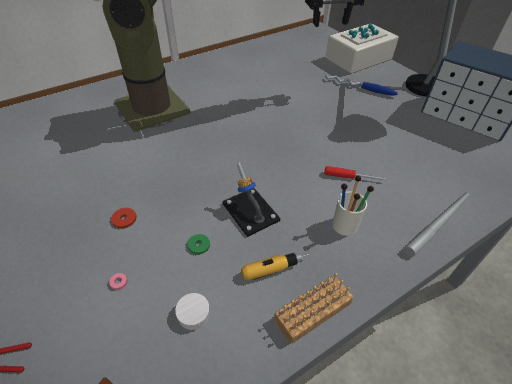

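View pics/top0.png

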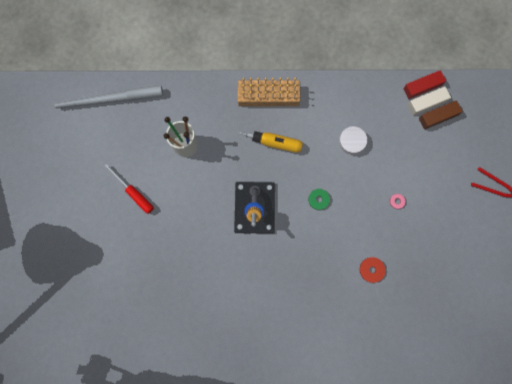

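The scene shows red62 at about (124,217), green54 at (199,243) and pink38 at (118,281). There is no off-white 70 wheel. The hook, with blue wheel and collar, is at (247,185), or (254,212) in the top view. Next I'll measure it more finely.

```bash
cat >> h.py <<'E'
def ray(n,uv):
    c=cams.camera_params(n); uv=np.atleast_2d(uv)
    d=np.c_[(uv[:,0]-c['cx'])/c['fx'],-(uv[:,1]-c['cy'])/c['fy'],-np.ones(len(uv))]
    return np.array(c['eye']),R.from_quat(c['orientation']).apply(d)
def onplane(n,uv,z):
    e,d=ray(n,uv); return e+d*((z-e[2])/d[:,2])[:,None]
def proj(n,p):
    c=cams.camera_params(n); q=R.from_quat(c['orientation']).inv().apply(np.atleast_2d(p)-c['eye'])
    return np.c_[c['cx']-c['fx']*q[:,0]/q[:,2],c['cy']+c['fy']*q[:,1]/q[:,2]]
HUE={'red':(0,6,150),'green':(60,85,120),'pink':(165,177,60),'blue':(105,125,120),'brass':(10,25,100)}
def blobs(im,col):
    h=cv2.cvtColor(im,cv2.COLOR_RGB2HSV); a,b,s=HUE[col]
    m=cv2.inRange(h,(a,s,40),(b,255,255))
    n,l,st,ce=cv2.connectedComponentsWithStats(m)
    return [(st[i,4],np.round(ce[i],1),l==i) for i in range(1,n) if st[i,4]>25]
def wheels(cols=('red','green','pink','blue'),z=0.009,cam=('top','scene')):
    for n in cam:
        im=cams.snapshot(n)
        for c in cols:
            for a,ce,m in blobs(im,c): 
                p=onplane(n,ce,z)[0]; print(n,c,a,ce,np.round(p[:2],4))
    return im
E
python3 - <<'E'
from h import *
wheels()
o=[]
for n,(u,v) in (('scene',(250,195)),('top',(255,210))):
    im=cams.snapshot(n); c=im[v-35:v+35,u-35:u+35]; o.append(cv2.resize(c,(400,400),interpolation=cv2.INTER_CUBIC))
    g=cv2.cvtColor(im,cv2.COLOR_RGB2GRAY); m=np.zeros_like(g); m[v-45:v+45,u-45:u+45]=255
    b=((g<50)&(m>0)).astype(np.uint8); 
    k,l,st,ce=cv2.connectedComponentsWithStats(b); i=1+np.argmax(st[1:,4])
    box=cv2.boxPoints(cv2.minAreaRect(np.argwhere(l==i)[:,::-1].astype(np.float32)))
    print(n,st[i],box.tolist(),np.round(onplane(n,box,0.012),4).tolist())
cv2.imwrite('pics/crop1.png',np.hstack(o)[:,:,::-1])
E
```

```text
top red 514 [424.6  83.5] [ 0.9175 -0.4067]
top red 77 [495.2 178.8] [ 0.6622 -0.5659]
top red 285 [138.8 198.8] [0.6115 0.329 ]
top red 27 [484.4 187.9] [ 0.6389 -0.5369]
top red 35 [502.5 193.8] [ 0.6239 -0.5803]
top red 435 [372.2 269.6] [ 0.437  -0.2483]
top green 287 [318.7 198.8] [ 0.6114 -0.1229]
top pink 170 [397.3 201. ] [ 0.6058 -0.3183]
top blue 115 [253.3 206.8] [0.5911 0.0407]
scene red 249 [339.7 172.1] [0.6086 0.3298]
scene red 373 [123.3 217.5] [ 0.4426 -0.2506]
scene red 132 [ 14.8 347.8] [ 0.6449 -0.533 ]
scene red 112 [ 10.7 368.7] [ 0.6815 -0.5452]
scene green 52 [362.9 200.7] [0.7241 0.3071]
scene green 316 [198.3 243.9] [ 0.6161 -0.1261]
scene pink 220 [117.6 281.1] [ 0.6104 -0.3205]
scene blue 244 [378.1  88.5] [0.3442 0.7608]
scene blue 79 [246.6 187.5] [0.5189 0.0708]
scene blue 40 [343.  197.5] [0.6874 0.27  ]
scene [ 223  189   57   48 1313] [[221.26588439941406, 202.27166748046875], [251.6127166748047, 180.017333984375], [280.2572021484375, 219.07803344726562], [249.91038513183594, 241.33236694335938]] [[0.5318, -0.0159, 0.012], [0.5042, 0.0965, 0.012], [0.6602, 0.0825, 0.012], [0.677, -0.0189, 0.012]]
top [257 187  17  42 351] [[253.94337463378906, 189.3018798828125], [268.4716796875, 185.15093994140625], [280.132080078125, 225.96224975585938], [265.603759765625, 230.11318969726562]] [[0.6351, 0.0392, 0.012], [0.6457, 0.0027, 0.012], [0.5428, -0.0258, 0.012], [0.5325, 0.0101, 0.012]]
```

View pics/crop1.png

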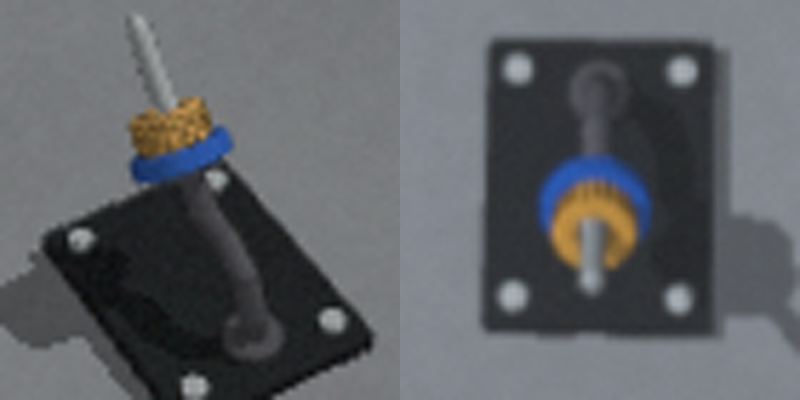

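Run:
```python
from h import *
s=400/70
f=lambda p,o:(np.array(p)+.5)/s-.5+np.array(o)
scr_t=f([(118,69),(282,71),(278,299),(112,296)],(220,175)); scr_s=f([(82,238),(217,180),(333,320),(195,385)],(215,160))
for n,q in(('top',scr_t),('scene',scr_s)):
    P=onplane(n,q,.014); print(n,np.round(P,4).tolist(),P.mean(0).round(4))
P=onplane('top',scr_t,.014); 
for a,b in((3,0),(2,1)): d=P[a]-P[b]; print('yaw',np.degrees(np.arctan2(d[1],d[0])))
d=P[0]-P[1];print(np.degrees(np.arctan2(d[1],d[0]))-90)
P=onplane('scene',scr_s,.014)
# scene order: left, top, right, bottom
for a,b in((1,2),(0,3)): d=P[a]-P[b]; print('yawS',np.degrees(np.arctan2(d[1],d[0])))
tt=f([(191,290)],(220,175)); ts=f([(135,16)],(215,160))
A=[];B=[]
for n,q in(('top',tt),('scene',ts)):
    print('tip',n,onplane(n,q,.1286).round(4))
    e,d=ray(n,q); d=d[0]/np.linalg.norm(d); M=np.eye(3)-np.outer(d,d);A.append(M);B.append(M@e)
print('tri',np.linalg.lstsq(sum(A),sum(B),rcond=None)[0])
```

```text
top [[0.6415, 0.0735, 0.014], [0.6405, 0.0015, 0.014], [0.5402, 0.0036, 0.014], [0.5414, 0.0753, 0.014]] [0.5909 0.0385 0.014 ]
scene [[0.5409, 0.0022, 0.014], [0.543, 0.0747, 0.014], [0.6422, 0.0722, 0.014], [0.6403, 0.0009, 0.014]] [0.5916 0.0375 0.014 ]
yaw 178.9787599385559
yaw 178.81072713184705
-0.7494606381122679
yawS 178.5391778001039
yawS 179.23099048757118
tip top [[0.5308 0.0391 0.1286]]
tip scene [[0.5333 0.0375 0.1286]]
tri [0.53099114 0.03900188 0.12614833]
```

```bash
cat >> h.py <<'E'
O=np.array([0.5765,0.0380,0.075]); YH=-1.0  # deg
R0=R.from_quat([0,1,0,0]); S,C=np.sin(np.radians(40)),np.cos(np.radians(40))
HZ=R.from_euler('z',YH,degrees=True).apply([-S,0,C]); HX=R.from_euler('z',YH,degrees=True).apply([C,0,S])
def ori(tilt=0,yaw=0): return R.from_euler('z',yaw,degrees=True)*R.from_euler('y',-tilt,degrees=True)*R0
def hk(z,x=0): return O+HZ*z+HX*x
def plan(*ts,start=None):
    "ts: (pos,tilt,yaw)"
    s=r.get_state(); p0,q0=(s['tool_pos'],R.from_quat(s['eef_rot'])) if start is None else (start[0],ori(*start[1:]))
    print('t',round(s['clock'],2),'pos',np.round(s['tool_pos'],4),'open',round(s['opening'],3),'ff',round(s['finger_force'],1),'F',np.round(s['contact_force'],1))
    lp,lq=p0,q0
    for p,t,y in ts:
        q=ori(t,y); tr=q0.inv().apply(np.array(p)-p0); tu=(q0.inv()*q).as_rotvec()
        n=max(np.linalg.norm(p-lp)/.0625,np.degrees((lq.inv()*q).magnitude())/10.7); lp,lq=np.array(p),q
        print('turn',np.round(tu,3).tolist(),'tr',np.round(tr,4).tolist(),'rows',round(n,1))
E
python3 - <<'E'
from h import *
plan((hk(.125,-.002),40,YH))
E
```

```text
t 1.6 pos [0.2165 0.5863 0.2577] open 1.001 ff 0.0 F [-0.4  0.  -0.1]
turn [-0.117, -0.691, -0.323] tr [-0.4503, -0.4167, 0.0883] rows 9.9
```

Request:
{"method": "jog_arm", "body": {"turn": [[-0.117, -0.691, -0.323], [-0.117, -0.691, -0.323], [-0.117, -0.691, -0.323], [-0.117, -0.691, -0.323], [-0.117, -0.691, -0.323], [-0.117, -0.691, -0.323], [-0.117, -0.691, -0.323], [-0.117, -0.691, -0.323], [-0.117, -0.691, -0.323], [-0.117, -0.691, -0.323], [-0.117, -0.691, -0.323], [-0.117, -0.691, -0.323], [-0.117, -0.691, -0.323], [-0.117, -0.691, -0.323]], "translation": [[-0.45, -0.417, 0.088], [-0.45, -0.417, 0.088], [-0.45, -0.417, 0.088], [-0.45, -0.417, 0.088], [-0.45, -0.417, 0.088], [-0.45, -0.417, 0.088], [-0.45, -0.417, 0.088], [-0.45, -0.417, 0.088], [-0.45, -0.417, 0.088], [-0.45, -0.417, 0.088], [-0.45, -0.417, 0.088], [-0.45, -0.417, 0.088], [-0.45, -0.417, 0.088], [-0.45, -0.417, 0.088]], "grip": [0, 0, 0, 0, 0, 0, 0, 0, 0, 0, 0, 0, 0, 0]}}

```text
clock: 3.35
tool_pos: [0.4522, 0.1921, 0.1521]
eef_rot: [-0.006, 0.943, -0.008, 0.333]
contact_force: [-0.3, 1.4, -0.8]
opening: 1.001
finger_force: 0.0
```

Run:
```python
from h import *
plan((hk(.125,-.002),40,YH),(hk(.031,-.002),40,YH))
o=[]
for n,(u,v) in (('scene',(238,165)),('top',(255,215))):
    im=cams.snapshot(n); c=im[v-50:v+50,u-50:u+50]; o.append(cv2.resize(c,(400,400),interpolation=cv2.INTER_CUBIC))
cv2.imwrite('pics/crop2.png',np.hstack(o)[:,:,::-1])
```

```text
t 3.35 pos [0.4522 0.1921 0.1521] open 1.001 ff 0.0 F [-0.3  1.4 -0.8]
turn [0.0, -0.018, 0.03] tr [-0.0414, -0.1532, 0.0149] rows 2.6
turn [0.0, -0.018, 0.03] tr [-0.0431, -0.1532, 0.1089] rows 1.5
```

View pics/crop2.png

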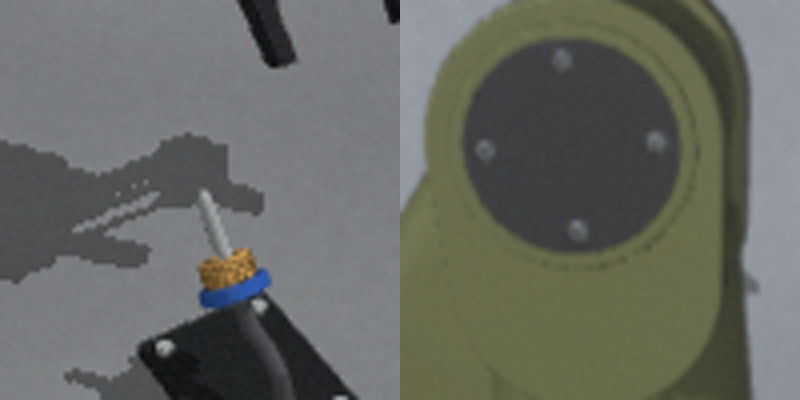

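The fingers at crop (270,60) are well above and short of the hook tip at (203,195), so I continue to the pre-grasp pose.

Request:
{"method": "jog_arm", "body": {"turn": [[0, -0.018, 0.03], [0, -0.018, 0.03], [0, -0.018, 0.03], [0, -0.018, 0.03], [0, -0.018, 0.03], [0, -0.018, 0.03], [0, -0.018, 0.03]], "translation": [[-0.041, -0.153, 0.015], [-0.041, -0.153, 0.015], [-0.041, -0.153, 0.015], [-0.041, -0.153, 0.015], [-0.041, -0.153, 0.015], [-0.041, -0.153, 0.015], [-0.041, -0.153, 0.015]], "grip": [0, 0, 0, 0, 0, 0, 0]}}

```text
clock: 4.32
tool_pos: [0.5103, 0.0428, 0.1725]
eef_rot: [0.006, 0.942, -0.005, 0.336]
contact_force: [0.3, 0.1, -0.6]
opening: 1.002
finger_force: 0.0
```

Run:
```python
from h import *
plan((hk(.031,-.002),40,YH),(hk(.14,-.002),40,YH))
s=r.get_state();print(s['q'].round(2))
im=cams.snapshot('scene'); u,v=238,165;c=im[v-50:v+50,u-50:u+50]; cv2.imwrite('pics/crop3.png',cv2.resize(c,(500,500),interpolation=cv2.INTER_CUBIC)[:,:,::-1])
```

```text
t 4.33 pos [0.5103 0.0428 0.1725] open 1.002 ff 0.0 F [ 0.3  0.1 -0.6]
turn [-0.002, -0.013, 0.005] tr [0.0128, -0.0034, 0.0865] rows 1.4
turn [-0.002, -0.013, 0.005] tr [0.0142, -0.0036, -0.0225] rows 1.7
[ 0.4   1.18 -1.47  2.56  1.99  1.6  -0.65]
```

View pics/crop3.png

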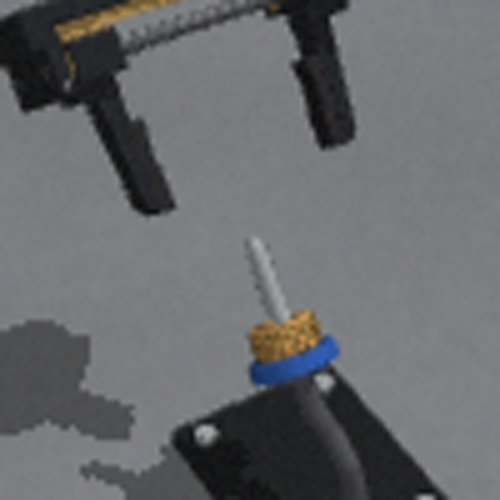

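The arm has drifted into a posture at the limits of joints 3 and 4. I'll identify its kinematics so I can pick a better branch.

```bash
cat > fk.py <<'E'
import numpy as np, itertools
from scipy.spatial.transform import Rotation as R
from scipy.optimize import least_squares
D=[([-1.183196,0.68910804,-0.19459346,1.56528963,0.15728011,0.90251501,-0.21510804],[.21652,.58632,.25774],[1.75981093e-01,9.84393546e-01,3.12e-05,-5.07e-06])]
def fkR(q,s,off):
    q=np.array(q)*s+off
    ax='zyzyzyz'; M=[R.identity()]
    for a,x in zip(ax,q): M.append(M[-1]*R.from_euler(a,x))
    return M
def pos(M,L):
    h,L1,e,L2,L3,w=L
    return np.array([0,0,h])+M[3].apply([e,0,L1])+M[4].apply([-e,0,0])+M[5].apply([0,0,L2])+M[6].apply([w,0,0])+M[7].apply([0,0,L3])
E
python3 - <<'E'
from h import *; from fk import *
s=r.get_state(); D.append((s['q'],s['tool_pos'],s['eef_rot']))
print(repr(s['q']),s['tool_pos'],s['eef_rot'])
res=[]
for sg in itertools.product([1,-1],repeat=7):
  for o1 in (0,np.pi/2,np.pi,-np.pi/2):
    e=0;Q=[]
    off=np.zeros(7);off[0]=o1
    for q,p,o in D: Q.append(R.from_quat(o).inv()*fkR(q,np.array(sg),off)[7])
    # allow constant tool rotation about z
    for o7 in (0,np.pi/2,np.pi,-np.pi/2):
        res.append((sum((x*R.from_euler('z',o7)).magnitude() for x in Q),sg,o1,o7))
res.sort(key=lambda x:x[0]); print(*res[:6],sep='\n')
for b in res[:3]:
    off=np.zeros(7);off[0]=b[2];off[6]=b[3]
    f=lambda L:np.concatenate([pos(fkR(q,np.array(b[1]),off),L)-p for q,p,o in D])
    g=least_squares(f,[.35,.42,0,.4,.25,0]); print(g.x.round(4),g.cost)
E
```

```text
array([ 0.40551397,  1.17906374, -1.47246462,  2.55920181,  1.99304205,
        1.59595997, -0.65321266]) [0.51028116 0.04255428 0.17247578] [ 0.00629741  0.94191085 -0.00486398  0.33576871]
(5.014727844823003e-08, (-1, -1, -1, -1, -1, -1, -1), 3.141592653589793, -1.5707963267948966)
(5.0147278619255684e-08, (-1, 1, -1, 1, -1, 1, -1), 0, 1.5707963267948966)
(0.7394380975518265, (1, -1, 1, -1, 1, -1, 1), 3.141592653589793, 1.5707963267948966)
(0.7394380975518268, (1, 1, 1, 1, 1, 1, 1), 0, -1.5707963267948966)
(0.959046023619455, (-1, 1, -1, 1, -1, 1, -1), 1.5707963267948966, 3.141592653589793)
(0.9590460236194552, (-1, -1, -1, -1, -1, -1, -1), -1.5707963267948966, 0)
[-0.3805  0.6882 -0.1642  0.4879 -0.3845 -0.4253] 3.616296465416913e-18
[-0.3805  0.6882  0.1642  0.4879 -0.3845  0.4253] 1.6668380376964092e-18
[-4.9035  0.2941 -1.6011  0.2634 -4.8553 -3.1695] 5.292455487176124e-30
```

```bash
cat >> fk.py <<'E'
D.append(([0.40551397,1.17906374,-1.47246462,2.55920181,1.99304205,1.59595997,-0.65321266],[0.51028116,0.04255428,0.17247578],[0.00629741,0.94191085,-0.00486398,0.33576871]))
SG=np.array([-1,1,-1,1,-1,1,-1]); OFF=np.array([0,0,0,0,0,0,np.pi/2])
LO=np.array([-3.01,-.46,-1.47,.13,-1,.04,-2.66]);HI=np.array([3.01,2.08,1.51,2.56,4.14,2.09,2.66])
E
python3 - <<'E'
from fk import *
for mask in ([1,1,0,1,1,0],[1,1,1,1,1,0],[1,1,0,1,1,1]):
    m=np.array(mask)
    f=lambda L:np.concatenate([pos(fkR(q,SG,OFF),L*m)-p for q,p,o in D])
    g=least_squares(f,[.35,.42,0,.4,.25,0]); print((g.x*m).round(4),g.cost,f(g.x).round(4))
E
```

```text
[0.2633 0.5894 0.     0.3218 0.2582 0.    ] 0.0008718530742896384 [-0.04    0.0108  0.0028  0.0009 -0.0037 -0.0028]
[0.2496 0.5862 0.0055 0.313  0.2462 0.    ] 0.0008635126550749485 [-0.0398  0.0096  0.005   0.0017 -0.0014 -0.005 ]
[ 0.2439  0.6052 -0.      0.3566  0.2348  0.0346] 0.0008210124215434212 [-0.0372  0.0129 -0.0025 -0.0011 -0.0089  0.0025]
```

Run:
```python
from h import *
plan((np.array([.45,.15,.30]),0,0),)
```

```text
t 4.38 pos [0.5103 0.0426 0.1725] open 1.0 ff 0.0 F [ 0.7 -0.4  0.4]
turn [-0.01, 0.685, -0.013] tr [-0.0331, 0.1059, -0.1383] rows 3.7
```

Request:
{"method": "jog_arm", "body": {"turn": [[0, 0, 0], [-0.01, 0.3, -0.013], [-0.01, 0.685, -0.013], [-0.01, 0.685, -0.013], [-0.01, 0.685, -0.013], [-0.01, 0.685, -0.013], [-0.01, 0.685, -0.013], [-0.01, 0.685, -0.013]], "translation": [[0, 0, -0.06], [-0.015, 0.05, -0.1], [-0.033, 0.106, -0.138], [-0.033, 0.106, -0.138], [-0.033, 0.106, -0.138], [-0.033, 0.106, -0.138], [-0.033, 0.106, -0.138], [-0.033, 0.106, -0.138]], "grip": [0, 0, 0, 0, 0, 0, 0, 0]}}

```text
clock: 5.38
tool_pos: [0.4492, 0.1482, 0.2989]
eef_rot: [0.0, 1.0, -0.001, 0.0]
contact_force: [0.5, -0.5, -0.2]
opening: 1.001
finger_force: 0.0
```

```bash
cat >> fk.py <<'E'
import json,os
def rec():
    from plant import r
    s=r.get_state()
    with open('data.jsonl','a') as f: f.write(json.dumps([list(s['q']),list(s['tool_pos']),list(s['eef_rot'])])+'\n')
if os.path.exists('data.jsonl'): D+=[json.loads(l) for l in open('data.jsonl')]
E
python3 - <<'E'
from fk import *; rec()
from h import *
print(r.get_state()['q'].round(3))
plan((np.array([.50,-.1,.30]),0,0),)
E
```

```text
[ 0.35   0.767 -1.383  1.926  0.826  1.192  0.225]
t 5.38 pos [0.4492 0.1482 0.2989] open 1.001 ff 0.0 F [ 0.5 -0.5 -0.2]
turn [-0.002, 0.0, -0.0] tr [-0.0508, -0.2482, -0.0004] rows 4.1
```

```bash
cat > fit.py <<'E'
from fk import *
# params: base z; offsets in frame M[i] axes
def cols(q):
    M=fkR(q,SG,OFF); names=[];c=[]
    names.append('0z');c.append([0,0,1])
    for i,a in ((1,'x'),(1,'y'),(2,'y'),(3,'x'),(3,'z'),(4,'x'),(4,'y'),(5,'x'),(5,'z'),(5,'y'),(6,'x'),(6,'y'),(7,'z'),(3,'y')):
        names.append(str(i)+a);c.append(M[i].apply(np.eye(3)['xyz'.index(a)]))
    return names,np.array(c).T
E
python3 - <<'E'
from fit import *
A=np.vstack([cols(q)[1] for q,p,o in D]);n=cols(D[0][0])[0];b=np.concatenate([p for q,p,o in D])
base=[n.index(k) for k in('0z','3z','5z','7z')]
out=[]
oth=[i for i in range(len(n)) if i not in base]
for k in (0,1,2):
  for ex in itertools.combinations(oth,k):
    ix=base+list(ex);x,_,rk,_=np.linalg.lstsq(A[:,ix],b,rcond=None)
    out.append((np.linalg.norm(A[:,ix]@x-b),[n[i] for i in ix[4:]],x.round(4).tolist()))
out.sort(key=lambda t:t[0]); print(*out[:12],sep='\n')
E
```

```text
(np.float64(0.0002949951188373648), ['1y', '4y'], [0.3479, 0.5633, 0.345, 0.3076, -0.0188, -0.0273])
(np.float64(0.00029499511883736653), ['2y', '4y'], [0.3479, 0.5633, 0.345, 0.3076, -0.0188, -0.0273])
(np.float64(0.0002949951188373705), ['1y', '3y'], [0.3479, 0.5633, 0.345, 0.3076, -0.0188, -0.0273])
(np.float64(0.0002949951188374276), ['2y', '3y'], [0.3479, 0.5633, 0.345, 0.3076, -0.0188, -0.0273])
(np.float64(0.01102721029104766), ['4y', '5x'], [0.349, 0.5429, 0.3167, 0.3399, -0.0457, -0.0472])
(np.float64(0.011027210291047664), ['5x', '3y'], [0.349, 0.5429, 0.3167, 0.3399, -0.0472, -0.0457])
(np.float64(0.011755370123529625), ['4x', '3y'], [0.3596, 0.574, 0.3453, 0.304, 0.0234, -0.0441])
(np.float64(0.011755370123529677), ['4x', '4y'], [0.3596, 0.574, 0.3453, 0.304, 0.0234, -0.0441])
(np.float64(0.013251020684771516), ['1y', '5x'], [0.3314, 0.593, 0.3762, 0.2571, -0.0382, 0.0605])
(np.float64(0.013251020684771526), ['2y', '5x'], [0.3314, 0.593, 0.3762, 0.2571, -0.0382, 0.0605])
(np.float64(0.015153436308049242), ['1y', '4x'], [0.3136, 0.5541, 0.3387, 0.3016, -0.0384, -0.0308])
(np.float64(0.015153436308049271), ['2y', '4x'], [0.3136, 0.5541, 0.3387, 0.3016, -0.0384, -0.0308])
```

```bash
cat >> fit.py <<'E'
X=np.array([0.3479,0.5633,0.345,0.3076,-0.0188,-0.0273]);IX=['0z','3z','5z','7z','1y','4y']
def fwd(q):
    n,c=cols(q); return c[:,[n.index(k) for k in IX]]@X, fkR(q,SG,OFF)[7]
def ik(p,o,seed,w=1e-3,mid=None):
    mid=(LO+HI)/2 if mid is None else mid
    def f(q):
        a,b=fwd(q); return np.r_[(a-p)*10,(o.inv()*b).as_rotvec()*2,w*(q-mid)]
    g=least_squares(f,np.clip(seed,LO+.01,HI-.01),bounds=(LO+.005,HI-.005)); a,b=fwd(g.x)
    return g.x,np.linalg.norm(a-p),(o.inv()*b).magnitude()
E
cat > t.py <<'E'
from fit import *; from h import *
rng=np.random.default_rng(0)
def best(p,o,N=25):
    o_=[]
    for _ in range(N):
        q,e,a=ik(p,o,rng.uniform(LO,HI)); 
        o_.append((e+a*.1,-np.min(np.minimum(q-LO,HI-q)),q))
    o_.sort(key=lambda t:(t[0]>.002)*10*t[0]*100+t[1]); return o_[0]
if __name__=='__main__':
  for z,t in ((.031,40),(.08,40),(.14,40),(.11,30),(.11,20)):
    for yw in (0,180,90,-90):
      o=R.from_rotvec(HZ*np.radians(yw))*ori(t,YH)
      b=best(hk(z),o,12); print(z,t,yw,round(b[0],4),round(-b[1],3),b[2].round(2))
E
time python3 t.py
```

```text
0.031 40 0 0.0 0.102 [ 0.24  1.1  -0.84  2.46  2.42  1.26 -0.93]
0.031 40 180 0.0 0.073 [-0.29  0.99  0.07  2.49  3.    1.01  1.41]
0.031 40 90 0.0 0.09 [ 0.    0.99 -0.42  2.47  2.66  1.08  0.28]
0.031 40 -90 0.0 0.11 [ 0.4   1.28 -1.21  2.45  2.27  1.5  -2.2 ]
0.08 40 0 0.0 0.008 [ 0.21  1.01 -0.87  2.55  2.36  1.27 -1.  ]
0.08 40 180 0.0 0.005 [ 0.15  0.98 -0.75  2.55  2.42  1.21  2.06]
0.08 40 90 0.0 0.005 [ 0.15  0.98 -0.75  2.55  2.42  1.21  0.49]
0.08 40 -90 0.0 0.016 [ 0.36  1.17 -1.22  2.54  2.19  1.49 -2.33]
0.14 40 0 0.015 0.005 [ 0.41  1.1  -1.46  2.55  1.91  1.5  -0.67]
0.14 40 180 0.015 0.005 [ 0.41  1.1  -1.46  2.55  1.91  1.5   2.47]
0.14 40 90 0.015 0.005 [ 0.41  1.1  -1.46  2.55  1.91  1.5   0.9 ]
0.14 40 -90 0.015 0.005 [ 0.41  1.1  -1.46  2.55  1.91  1.5  -2.24]
0.11 30 0 0.0 0.107 [ 0.25  0.83 -0.86  2.45  2.14  0.89 -0.81]
0.11 30 180 0.0347 0.005 [ 0.37  1.26 -1.46  2.55  2.05  1.73  2.48]
0.11 30 90 0.0 0.005 [ 0.08  0.98 -0.95  2.55  2.04  1.41  0.55]
0.11 30 -90 0.0079 0.005 [ 0.59  1.22 -1.46  2.55  2.16  1.36 -2.08]
0.11 20 0 0.0 0.256 [ 0.19  0.73 -0.66  2.3   1.84  0.54 -0.49]
0.11 20 180 0.0615 0.005 [ 0.27  1.34 -1.46  2.55  2.1   1.97  2.42]
0.11 20 90 0.0 0.068 [-0.38  0.86 -0.31  2.49  2.05  1.06  0.31]
0.11 20 -90 0.0004 0.005 [ 0.74  1.28 -1.46  2.55  2.31  1.16 -1.97]
real	0m47.762s
user	0m48.338s
sys	0m0.108s
```

```bash
cat >> h.py <<'E'
def tip(P,tilt=0,yaw=0,a=.019): return (np.array(P)-a*ori(tilt,yaw).apply([0,0,1]),tilt,yaw)
E
python3 - <<'E'
from h import *
plan(tip(hk(.095,-.002),30,YH),tip(hk(.015,-.002),30,YH))
from t import best
from h import *
for nm,(p,t,y) in dict(collar=tip([.47,.2,.005],-10,0),pre=tip(hk(.095),30,YH),blay=tip([.5,-.02,.005],-30,0),red=tip([.44,-.25,.005],-10,0),red90=tip([.44,-.25,.005],0,-45),green=tip([.614,-.125,.005],-10,0),pink=tip([.608,-.32,.005],-10,0)).items():
    b=best(p,ori(t,y),10); print(nm,round(b[0],4),round(-b[1],2),b[2].round(2))
E
```

```text
t 5.38 pos [0.4492 0.1482 0.2989] open 1.001 ff 0.0 F [ 0.5 -0.5 -0.2]
turn [0.002, -0.523, 0.018] tr [-0.0552, -0.1086, 0.1363] rows 2.9
turn [0.002, -0.523, 0.018] tr [-0.1066, -0.1093, 0.1976] rows 1.3
collar 0.0 0.69 [-0.01  1.11 -0.78  1.86  0.95  0.77  0.24]
pre 0.0 0.11 [ 0.25  0.82 -0.85  2.45  2.13  0.87 -0.8 ]
blay 0.0 0.66 [ 0.36  1.25 -0.81  1.53  0.69  1.26  0.9 ]
red 0.0 0.67 [ 0.77  1.08 -0.69  1.89  1.01  0.8   1.01]
red90 0.0 0.36 [ 0.69  0.99 -0.45  2.04  1.18  0.4   0.07]
green 0.0 0.68 [ 0.49  1.19 -0.79  1.48  0.88  1.05  1.01]
pink 0.0 0.69 [ 0.71  1.24 -0.78  1.27  0.87  1.16  1.38]
```

Request:
{"method": "jog_arm", "body": {"turn": [[0.002, -0.523, 0.018], [0.002, -0.523, 0.018], [0.002, -0.523, 0.018], [0.002, -0.523, 0.018], [0.002, -0.523, 0.018], [0.002, -0.523, 0.018], [0.002, -0.523, 0.018], [0.002, -0.523, 0.018]], "translation": [[-0.055, -0.109, 0.09], [-0.055, -0.109, 0.11], [-0.055, -0.109, 0.136], [-0.055, -0.109, 0.136], [-0.055, -0.109, 0.136], [-0.055, -0.109, 0.136], [-0.055, -0.109, 0.136], [-0.055, -0.109, 0.136]], "grip": [0, 0, 0, 0, 0, 0, 0, 0]}}

```text
clock: 6.38
tool_pos: [0.5058, 0.0401, 0.1648]
eef_rot: [0.01, 0.966, -0.001, 0.259]
contact_force: [-0.3, 0.3, -0.2]
opening: 0.998
finger_force: 0.0
```

Run:
```python
from fk import *; rec()
from h import *
print(r.get_state()['q'].round(3))
plan(tip(hk(.095,-.002),30,YH),tip(hk(.015,-.002),30,YH))
```

```text
[ 0.378  0.926 -1.122  2.444  1.987  1.064 -0.65 ]
t 6.38 pos [0.5058 0.0401 0.1648] open 0.998 ff 0.0 F [-0.3  0.3 -0.2]
turn [0.001, 0.001, -0.004] tr [0.0021, -0.0009, 0.0009] rows 0.0
turn [0.001, 0.001, -0.004] tr [-0.0117, -0.0009, 0.0797] rows 1.3
```

Request:
{"method": "jog_arm", "body": {"turn": [[0, 0, 0], [0, 0, 0], [0, 0, 0], [0, 0, 0], [0, 0, 0], [0, 0, 0], [0, 0, 0], [0, 0, 0], [0, 0, 0], [0, 0, 0]], "translation": [[-0.006, -0.001, 0.04], [-0.0115, -0.001, 0.08], [-0.0115, -0.001, 0.08], [-0.0115, -0.001, 0.08], [-0.0115, -0.001, 0.08], [-0.0115, -0.001, 0.08], [-0.0115, -0.001, 0.08], [-0.0115, -0.001, 0.08], [-0.0115, -0.001, 0.08], [-0.0115, -0.001, 0.08]], "grip": [0, 0, 0, 0.8, 0.8, 0.8, 0.8, 0.8, 0.8, 0.8], "force": 25}}

```text
clock: 7.62
tool_pos: [0.5551, 0.0377, 0.1002]
eef_rot: [0.01, 0.966, -0.002, 0.259]
contact_force: [-0.7, 0.2, 1.5]
opening: 0.37
finger_force: 25.0
```

Run:
```python
from h import *
plan(tip(hk(.05,0),30,YH),tip(hk(.098,0),30,YH))
im=cams.snapshot('scene'); u,v=238,165;c=im[v-50:v+50,u-50:u+50]; cv2.imwrite('pics/crop4.png',cv2.resize(c,(500,500),interpolation=cv2.INTER_CUBIC)[:,:,::-1])
```

```text
t 7.62 pos [0.5551 0.0377 0.1002] open 0.37 ff 25.0 F [-0.7  0.2  1.5]
turn [0.001, -0.001, -0.004] tr [0.0028, 0.0007, -0.0357] rows 0.6
turn [0.001, -0.001, -0.004] tr [0.0112, 0.0007, -0.083] rows 0.8
```

View pics/crop4.png

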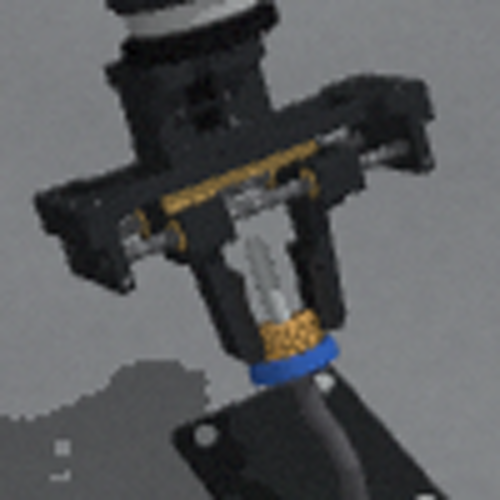

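Request:
{"method": "jog_arm", "body": {"turn": [[0, 0, 0], [0, 0, 0], [0, 0, 0], [0, 0, 0], [0, 0, 0]], "translation": [[0.004, 0, -0.03], [0.0075, 0, -0.056], [0.011, 0, -0.083], [0.011, 0, -0.083], [0.011, 0, -0.083]], "grip": [0.8, 0.8, 0.8, 0.8, 0.8]}}

```text
clock: 8.3
tool_pos: [0.5047, 0.0384, 0.166]
eef_rot: [0.01, 0.966, -0.002, 0.258]
contact_force: [0.2, 0.1, -0.1]
opening: 0.378
finger_force: 25.0
```

Run:
```python
from h import *
P=[.48,.2]
plan((np.array([.47,.06,.24]),15,0),tip(P+[.06],-10,0),tip(P+[.006],-10,0))
```

```text
t 8.3 pos [0.5047 0.0384 0.166 ] open 0.378 ff 25.0 F [ 0.2  0.1 -0.1]
turn [-0.006, 0.261, -0.02] tr [-0.0064, 0.021, -0.0816] rows 1.4
turn [-0.001, 0.697, -0.022] tr [0.0653, 0.1609, 0.0636] rows 3.4
turn [-0.001, 0.697, -0.022] tr [0.0923, 0.1607, 0.1104] rows 0.9
```

Request:
{"method": "jog_arm", "body": {"turn": [[-0.006, 0.2, -0.02], [-0.006, 0.261, -0.02], [-0.001, 0.697, -0.022], [-0.001, 0.697, -0.022], [-0.001, 0.697, -0.022], [-0.001, 0.697, -0.022], [-0.001, 0.697, -0.022], [-0.001, 0.697, -0.022], [-0.001, 0.697, -0.022], [-0.001, 0.697, -0.022], [-0.001, 0.697, -0.022], [-0.001, 0.697, -0.022], [-0.001, 0.697, -0.022]], "translation": [[-0.005, 0.01, -0.06], [-0.006, 0.021, -0.082], [0.065, 0.161, 0.064], [0.065, 0.161, 0.064], [0.065, 0.161, 0.064], [0.065, 0.161, 0.064], [0.065, 0.161, 0.064], [0.065, 0.161, 0.064], [0.08, 0.161, 0.085], [0.0923, 0.1607, 0.1104], [0.0923, 0.1607, 0.1104], [0.0923, 0.1607, 0.1104], [0.0923, 0.1607, 0.1104]], "grip": [0.8, 0.8, 0.8, 0.8, 0.8, 0.8, 0.8, 0.8, 0.8, 0.8, 0.8, 0.8, 0.8]}}

```text
clock: 9.93
tool_pos: [0.4832, 0.2002, 0.0267]
eef_rot: [-0.001, 0.996, 0.0, -0.086]
contact_force: [0.6, -0.7, -1.1]
opening: 0.372
finger_force: 25.0
```

Run:
```python
from h import *
P=[.48,.2]
plan(tip(P+[.006],-10,0),tip(P+[.12],-10,0),(np.array([.5,.08,.22]),0,0))
im=cams.snapshot('scene'); u,v=238,165;c=im[v-60:v+60,u-60:u+100]; cv2.imwrite('pics/crop5.png',cv2.resize(c,(640,480),interpolation=cv2.INTER_CUBIC)[:,:,::-1])
```

```text
t 9.93 pos [0.4832 0.2002 0.0267] open 0.372 ff 25.0 F [ 0.6 -0.7 -1.1]
turn [0.0, 0.002, 0.001] tr [-0.0004, -0.0002, 0.002] rows 0.0
turn [0.0, 0.002, 0.001] tr [0.0191, -0.0002, -0.1103] rows 1.8
turn [0.0, -0.172, 0.001] tr [0.0167, -0.1202, -0.1933] rows 2.3
```

View pics/crop5.png

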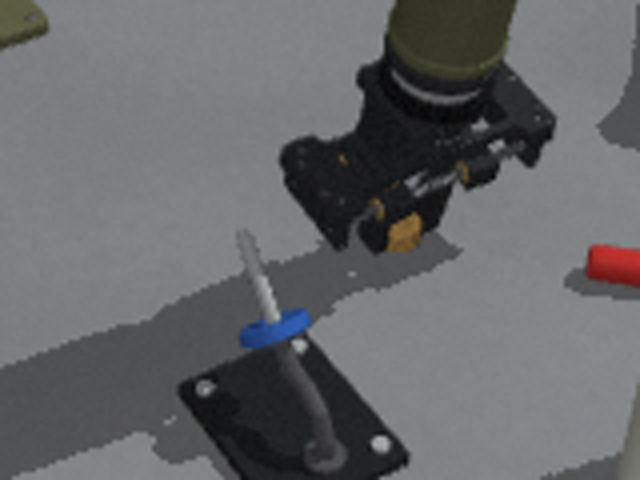

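Request:
{"method": "jog_arm", "body": {"turn": [[0, 0, 0], [0, 0, 0], [0, 0, 0], [0, 0, 0], [0, 0, 0], [0, 0, 0]], "translation": [[0, 0, 0.0015], [0, 0, 0.0015], [0, 0, 0.0015], [0.009, 0, -0.05], [0.019, 0, -0.11], [0.019, 0, -0.11]], "grip": [0.8, 0, 0, 0, 0, 0]}}

```text
clock: 10.72
tool_pos: [0.4846, 0.2025, 0.1411]
eef_rot: [-0.001, 0.996, 0.002, -0.084]
contact_force: [0.6, 0.4, -0.6]
opening: 0.911
finger_force: 0.0
```

Run:
```python
from h import *
C=hk(.005,-.003)
plan(tip(C+[0,0,.12],5,YH,.014),tip(C,5,YH,.014))
```

```text
t 10.72 pos [0.4846 0.2025 0.1411] open 0.911 ff 0.0 F [ 0.6  0.4 -0.6]
turn [0.004, -0.255, 0.019] tr [-0.072, -0.1642, -0.0837] rows 3.2
turn [0.004, -0.255, 0.019] tr [-0.092, -0.1648, 0.0346] rows 1.9
```

Request:
{"method": "jog_arm", "body": {"turn": [[0, -0.05, 0], [0, -0.15, 0.01], [0.004, -0.255, 0.019], [0.004, -0.255, 0.019], [0.004, -0.255, 0.019], [0.004, -0.255, 0.019], [0.004, -0.255, 0.019], [0.004, -0.255, 0.019], [0.004, -0.255, 0.019], [0.004, -0.255, 0.019]], "translation": [[0, 0, -0.06], [-0.03, -0.02, -0.084], [-0.072, -0.164, -0.084], [-0.072, -0.164, -0.084], [-0.072, -0.164, -0.084], [-0.072, -0.164, -0.084], [-0.072, -0.164, -0.084], [-0.0785, -0.1645, -0.045], [-0.085, -0.1647, -0.005], [-0.085, -0.1647, -0.005]], "grip": [0, 0, 0, 0, 0, 0, 0, 0, 0, 0]}}

```text
clock: 11.98
tool_pos: [0.5656, 0.037, 0.125]
eef_rot: [0.007, 0.999, -0.003, 0.038]
contact_force: [-0.3, -0.5, 0.2]
opening: 1.001
finger_force: 0.0
```

Run:
```python
from h import *
C=hk(.005,-.003)
plan(tip(C,5,YH,.014),)
print(r.get_state()['q'].round(2))
```

```text
t 11.97 pos [0.5656 0.037  0.125 ] open 1.001 ff 0.0 F [-0.3 -0.5  0.2]
turn [-0.005, -0.011, 0.004] tr [-0.0015, 0.0014, 0.0344] rows 0.6
[ 0.39  0.99 -1.    1.9   1.17  0.9   0.34]
```

Request:
{"method": "jog_arm", "body": {"turn": [[0, -0.01, 0], [0, -0.01, 0], [0, -0.01, 0], [0, -0.01, 0], [0, -0.01, 0], [0, -0.01, 0], [0, -0.01, 0], [0, -0.01, 0]], "translation": [[-0.0015, 0.0014, 0.017], [-0.0015, 0.0014, 0.034], [-0.0015, 0.0014, 0.034], [-0.0015, 0.0014, 0.034], [-0.0015, 0.0014, 0.034], [-0.0015, 0.0014, 0.034], [-0.0015, 0.0014, 0.034], [-0.0015, 0.0014, 0.034]], "grip": [0, 0, 0.8, 0.8, 0.8, 0.8, 0.8, 0.8], "force": 30}}

```text
clock: 12.98
tool_pos: [0.5722, 0.0368, 0.0937]
eef_rot: [0.009, 0.999, -0.003, 0.046]
contact_force: [-0.8, 0.1, 3.2]
opening: 0.505
finger_force: 30.0
```

Run:
```python
from h import *
plan(tip(hk(.045,-.001),5,YH,.014),tip(hk(.090,-.001),5,YH,.014))
```

```text
t 12.97 pos [0.5722 0.0368 0.0937] open 0.505 ff 30.0 F [-0.8  0.1  3.2]
turn [-0.005, 0.004, 0.0] tr [0.0238, 0.0012, -0.0314] rows 0.6
turn [-0.005, 0.004, 0.0] tr [0.0495, 0.001, -0.0684] rows 0.7
```

Request:
{"method": "jog_arm", "body": {"turn": [[0, 0, 0], [0, 0, 0], [0, 0, 0], [0, 0, 0], [0, 0, 0], [0, 0, 0]], "translation": [[0.012, 0.001, -0.016], [0.0238, 0.001, -0.0314], [0.0365, 0.001, -0.05], [0.0495, 0.001, -0.0684], [0.0495, 0.001, -0.0684], [0.0495, 0.001, -0.0684]], "grip": [0.8, 0.8, 0.8, 0.8, 0.8, 0.8]}}

```text
clock: 13.72
tool_pos: [0.5161, 0.0387, 0.1568]
eef_rot: [0.009, 0.999, -0.003, 0.045]
contact_force: [1.0, -0.2, -0.5]
opening: 0.506
finger_force: 30.0
```

Run:
```python
from h import *
P=[.5,-.09]
plan((np.array([.51,.02,.22]),0,0),tip(P+[.08],-30,0,.014),tip(P+[.012],-30,0,.014),tip(P+[.006],-30,0,.014))
im=cams.snapshot('scene'); u,v=238,165;c=im[v-60:v+60,u-60:u+100]; cv2.imwrite('pics/crop6.png',cv2.resize(c,(640,480),interpolation=cv2.INTER_CUBIC)[:,:,::-1])
```

```text
t 13.72 pos [0.5161 0.0387 0.1568] open 0.506 ff 30.0 F [ 1.  -0.2 -0.5]
turn [-0.007, 0.09, -0.017] tr [0.0001, -0.0192, -0.0634] rows 1.1
turn [-0.002, 0.614, -0.019] tr [0.0128, -0.1285, 0.0645] rows 2.8
turn [-0.002, 0.614, -0.019] tr [0.0189, -0.1281, 0.1322] rows 1.1
turn [-0.002, 0.614, -0.019] tr [0.0194, -0.128, 0.1382] rows 0.1
```

View pics/crop6.png

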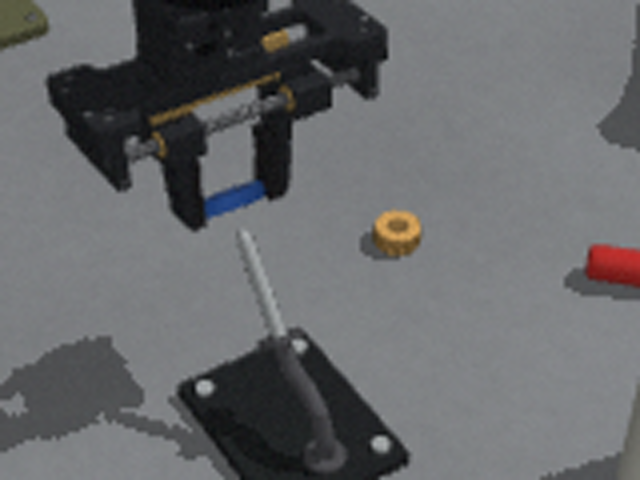

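Request:
{"method": "jog_arm", "body": {"turn": [[-0.007, 0.09, -0.017], [-0.007, 0.09, -0.017], [-0.002, 0.3, -0.019], [-0.002, 0.614, -0.019], [-0.002, 0.614, -0.019], [-0.002, 0.614, -0.019], [-0.002, 0.614, -0.019], [-0.002, 0.614, -0.019], [-0.002, 0.614, -0.019], [-0.002, 0.614, -0.019], [-0.002, 0.614, -0.019], [-0.002, 0.614, -0.019], [-0.002, 0.614, -0.019], [-0.002, 0.614, -0.019]], "translation": [[0, -0.01, -0.06], [0, -0.06, -0.06], [0.006, -0.1, 0], [0.013, -0.1285, 0.064], [0.013, -0.1285, 0.064], [0.013, -0.1285, 0.064], [0.013, -0.1285, 0.064], [0.016, -0.1285, 0.1], [0.019, -0.128, 0.132], [0.019, -0.128, 0.132], [0.019, -0.128, 0.132], [0.019, -0.128, 0.132], [0.019, -0.128, 0.132], [0.019, -0.128, 0.132]], "grip": [0.8, 0.8, 0.8, 0.8, 0.8, 0.8, 0.8, 0.8, 0.8, 0.8, 0.8, 0.3, 0, 0]}}

```text
clock: 15.52
tool_pos: [0.5076, -0.0895, 0.0249]
eef_rot: [-0.0, 0.966, 0.0, -0.258]
contact_force: [0.1, -0.3, 0.6]
opening: 0.822
finger_force: 0.0
```

Run:
```python
from h import *
plan((np.array([.48,-.14,.17]),0,0),(np.array([.44,-.25,.12]),0,0))
im=cams.snapshot('scene'); u,v=200,200;c=im[v-90:v+90,u-120:u+120]; cv2.imwrite('pics/crop7.png',cv2.resize(c,(720,540),interpolation=cv2.INTER_CUBIC)[:,:,::-1])
for a in blobs(im,'red'): print(onplane('scene',a[1],.009),a[0])
```

```text
t 15.53 pos [ 0.5076 -0.0895  0.0249] open 0.822 ff 0.0 F [ 0.1 -0.3  0.6]
turn [0.001, -0.522, 0.0] tr [0.0963, -0.0504, -0.112] rows 2.8
turn [0.001, -0.522, 0.0] tr [0.1061, -0.1604, -0.0488] rows 2.0
[[0.60828568 0.32928368 0.009     ]] 252
[[ 0.44257762 -0.25058795  0.009     ]] 373
[[ 0.64506808 -0.53231365  0.009     ]] 140
[[ 0.6821072  -0.54462855  0.009     ]] 112
```

View pics/crop7.png

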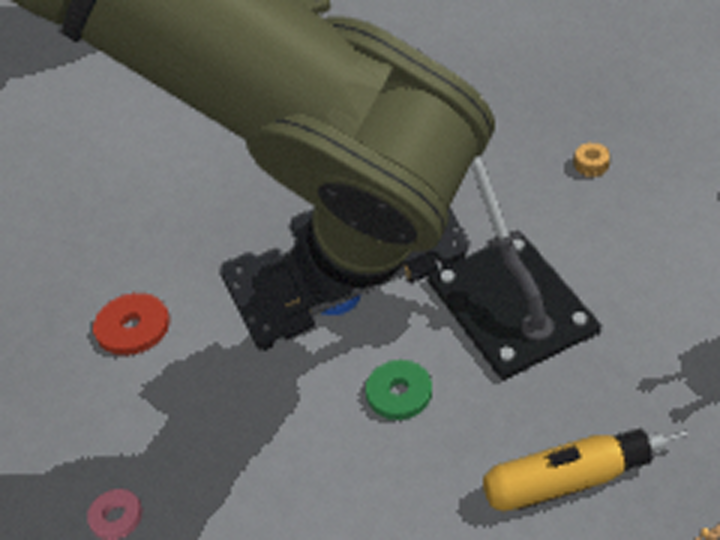

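Run:
```python
from h import *
P=[.439,-.2495]
for y in (-90,):
    print(y);plan((np.array([.48,-.14,.17]),0,0),tip(P+[.05],0,y),tip(P+[.003],0,y))
from t import best
for y in (90,-90,-60,60):
    p,t,y=tip(P+[.003],0,y); b=best(p,ori(t,y),10); print(y,round(b[0],4),round(-b[1],2),b[2].round(2))
```

```text
-90
t 15.57 pos [ 0.5075 -0.0895  0.0247] open 0.86 ff 0.0 F [ 0.1 -0.3  0.2]
turn [0.001, -0.523, 0.001] tr [0.0964, -0.0504, -0.1122] rows 2.8
turn [-0.409, -0.41, 1.532] tr [0.0816, -0.16, -0.0043] rows 8.4
turn [-0.409, -0.41, 1.532] tr [0.0581, -0.16, 0.0365] rows 0.8
90 0.0 0.34 [ 0.82  1.04 -0.67  2.04  1.31  0.59  2.32]
-90 0.0 0.22 [ 0.59  0.96 -0.27  2.05  1.01  0.26 -0.56]
-60 0.0 0.31 [ 0.66  0.98 -0.39  2.05  1.15  0.35 -0.16]
60 0.0 0.52 [ 0.8   1.03 -0.63  2.04  1.3   0.56  1.81]
```

Request:
{"method": "jog_arm", "body": {"turn": [[0, 0, 0], [0.001, -0.2, 0], [0.001, -0.523, 0.001], [0.001, -0.523, 0.001], [-0.2, -0.5, 0.7], [-0.409, -0.41, 1.532], [-0.409, -0.41, 1.532], [-0.409, -0.41, 1.532], [-0.409, -0.41, 1.532], [-0.409, -0.41, 1.532], [-0.409, -0.41, 1.532], [-0.409, -0.41, 1.532], [-0.409, -0.41, 1.532], [-0.409, -0.41, 1.532], [-0.409, -0.41, 1.532], [-0.409, -0.41, 1.532]], "translation": [[0.02, 0, -0.04], [0.05, -0.02, -0.08], [0.096, -0.05, -0.112], [0.096, -0.05, -0.112], [0.09, -0.1, -0.05], [0.082, -0.16, -0.004], [0.082, -0.16, -0.004], [0.082, -0.16, -0.004], [0.082, -0.16, -0.004], [0.082, -0.16, -0.004], [0.082, -0.16, -0.004], [0.082, -0.16, -0.004], [0.082, -0.16, -0.004], [0.082, -0.16, -0.004], [0.082, -0.16, -0.004], [0.082, -0.16, -0.004]], "grip": [0, 0, 0, 0, 0, 0, 0, 0, 0, 0, 0, 0, 0, 0, 0, 0]}}

```text
clock: 17.58
tool_pos: [0.4384, -0.2495, 0.0687]
eef_rot: [0.707, 0.707, -0.0, -0.0]
contact_force: [0.6, 0.2, -0.3]
opening: 0.998
finger_force: 0.0
```

Run:
```python
from h import *
P=[.439,-.2495]
print(r.get_state()['q'].round(2))
plan(tip(P+[.003],0,-90),tip(P+[.008],-10,0),tip(P+[.0045],-10,0))
print('blue');wheels(['blue'],cam=('top','scene'))
```

```text
[ 0.82  0.94 -0.66  2.04  1.13  0.58 -0.67]
t 17.57 pos [ 0.4384 -0.2495  0.0687] open 0.998 ff 0.0 F [ 0.6  0.2 -0.3]
turn [-0.001, -0.0, 0.001] tr [0.0, 0.0007, 0.0467] rows 0.7
turn [0.137, 0.136, -1.566] tr [0.0, 0.004, 0.042] rows 8.5
turn [0.137, 0.136, -1.566] tr [-0.0, 0.004, 0.0455] rows 0.1
blue
top blue 244 [305.3 244.6] [ 0.4972 -0.0873]
scene blue 243 [378.2  88.6] [0.3449 0.7606]
scene blue 40 [343.  197.5] [0.6874 0.27  ]
scene blue 198 [190.9 207.1] [ 0.502 -0.09 ]
```

Request:
{"method": "jog_arm", "body": {"turn": [[0, 0, 0], [0, 0, 0], [0, 0, 0], [0, 0, 0], [0, 0, 0], [0, 0, 0], [0, 0, 0], [0, 0, 0], [0, 0, 0], [0, 0, 0], [0, 0, 0]], "translation": [[0, 0, 0.03], [0, 0, 0.0465], [0, 0, 0.0465], [0, 0, 0.0465], [0, 0, 0.0465], [0, 0, 0.0465], [0, 0, 0.0465], [0, 0, 0.0465], [0, 0, 0.0465], [0, 0, 0.0465], [0, 0, 0.0465]], "grip": [0, 0, 0.6, 0.6, 0.6, 0.6, 0.6, 0, 0, 0, 0], "force": 8}}

```text
clock: 19.05
tool_pos: [0.4383, -0.2495, 0.0221]
eef_rot: [0.707, 0.707, -0.0, -0.0]
contact_force: [0.2, -0.7, -0.1]
opening: 0.997
finger_force: 0.0
```

Run:
```python
from h import *
P=list(r.get_state()['tool_pos'][:2])
plan(tip(P+[.008],-10,0),tip(P+[.0045],-10,0))
wheels(['red'],cam=('scene',))
```

```text
t 19.05 pos [ 0.4383 -0.2495  0.0221] open 0.997 ff 0.0 F [ 0.2 -0.7 -0.1]
turn [0.137, 0.136, -1.566] tr [-0.0, 0.0033, -0.0046] rows 8.4
turn [0.137, 0.136, -1.566] tr [-0.0, 0.0033, -0.0011] rows 0.1
scene red 249 [339.6 172.1] [0.6084 0.3295]
scene red 131 [ 15.  347.6] [ 0.6447 -0.5326]
scene red 103 [ 10.9 368.6] [ 0.6815 -0.5449]
```

Request:
{"method": "jog_arm", "body": {"turn": [[0.137, 0.136, -1.566], [0.137, 0.136, -1.566], [0.137, 0.136, -1.566], [0.137, 0.136, -1.566], [0.137, 0.136, -1.566], [0.137, 0.136, -1.566], [0.137, 0.136, -1.566], [0.137, 0.136, -1.566], [0.137, 0.136, -1.566], [0.137, 0.136, -1.566], [0.137, 0.136, -1.566], [0.137, 0.136, -1.566], [0.137, 0.136, -1.566], [0.137, 0.136, -1.566], [0.137, 0.136, -1.566], [0.137, 0.136, -1.566], [0.137, 0.136, -1.566], [0.137, 0.136, -1.566], [0.137, 0.136, -1.566]], "translation": [[0, 0.003, -0.005], [0, 0.003, -0.005], [0, 0.003, -0.005], [0, 0.003, -0.005], [0, 0.003, -0.005], [0, 0.003, -0.005], [0, 0.003, -0.005], [0, 0.003, -0.005], [0, 0.003, -0.005], [0, 0.003, -0.005], [0, 0.003, -0.005], [0, 0.003, 0], [0, 0.003, 0], [0, 0.003, 0], [0, 0.003, 0], [0, 0.003, 0], [0, 0.003, 0], [0, 0.003, 0], [0, 0.003, 0]], "grip": [0, 0, 0, 0, 0, 0, 0, 0, 0, 0, 0, 0, 0, 0.8, 0.8, 0.8, 0.8, 0.8, 0.8], "force": 30}}

```text
clock: 21.48
tool_pos: [0.4414, -0.2496, 0.0223]
eef_rot: [0.0, 0.996, -0.0, -0.087]
contact_force: [0.2, -0.1, 0.5]
opening: 0.685
finger_force: 30.0
```

Run:
```python
from h import *
print(r.get_state()['eef_rot'])
plan((np.array([.44,-.22,.2]),0,0),tip(hk(.10),30,YH,.0185))
```

```text
[ 1.31276544e-04  9.96204831e-01 -3.29742029e-04 -8.70391178e-02]
t 21.48 pos [ 0.4414 -0.2496  0.0223] open 0.685 ff 30.0 F [ 0.2 -0.1  0.5]
turn [-0.001, -0.174, -0.0] tr [0.0322, 0.0295, -0.1748] rows 2.9
turn [0.002, -0.698, 0.017] tr [-0.0354, 0.2888, -0.154] rows 4.3
```

Request:
{"method": "jog_arm", "body": {"turn": [[0, 0, 0], [-0.001, -0.1, 0], [-0.001, -0.174, 0], [0, -0.3, 0.005], [0.002, -0.5, 0.017], [0.002, -0.698, 0.017], [0.002, -0.698, 0.017], [0.002, -0.698, 0.017], [0.002, -0.698, 0.017], [0.002, -0.698, 0.017], [0.002, -0.698, 0.017], [0.002, -0.698, 0.017], [0.002, -0.698, 0.017]], "translation": [[0.01, 0, -0.05], [0.02, 0.01, -0.1], [0.032, 0.03, -0.175], [0.02, 0.1, -0.175], [-0.01, 0.2, -0.165], [-0.0354, 0.289, -0.154], [-0.0354, 0.289, -0.154], [-0.0354, 0.289, -0.154], [-0.0354, 0.289, -0.154], [-0.0354, 0.289, -0.154], [-0.0354, 0.289, -0.154], [-0.0354, 0.289, -0.154], [-0.0354, 0.289, -0.154]], "grip": [0.8, 0.8, 0.8, 0.8, 0.8, 0.8, 0.8, 0.8, 0.8, 0.8, 0.8, 0.8, 0.8]}}

```text
clock: 23.1
tool_pos: [0.5026, 0.0377, 0.1675]
eef_rot: [0.009, 0.966, -0.003, 0.259]
contact_force: [0.8, -0.3, 0.0]
opening: 0.688
finger_force: 30.0
```

Run:
```python
from h import *
print(r.get_state()['q'].round(2))
plan(tip(hk(.10),30,YH,.0185),tip(hk(.055),30,YH,.0185),tip(hk(.015),30,YH,.0185))
o=[]
for n,(u,v) in (('scene',(238,155)),):
    im=cams.snapshot(n); c=im[v-40:v+40,u-50:u+50]; o.append(cv2.resize(c,(700,560),interpolation=cv2.INTER_CUBIC))
cv2.imwrite('pics/crop8.png',np.hstack(o)[:,:,::-1])
```

```text
[ 0.39  0.93 -1.15  2.45  1.97  1.08 -0.63]
t 23.1 pos [0.5026 0.0377 0.1675] open 0.688 ff 30.0 F [ 0.8 -0.3  0. ]
turn [-0.002, -0.001, -0.001] tr [-0.0004, 0.0015, 0.0] rows 0.0
turn [-0.002, -0.001, -0.001] tr [-0.0082, 0.0016, 0.0443] rows 0.7
turn [-0.002, -0.001, -0.001] tr [-0.0152, 0.0017, 0.0837] rows 0.6
```

View pics/crop8.png

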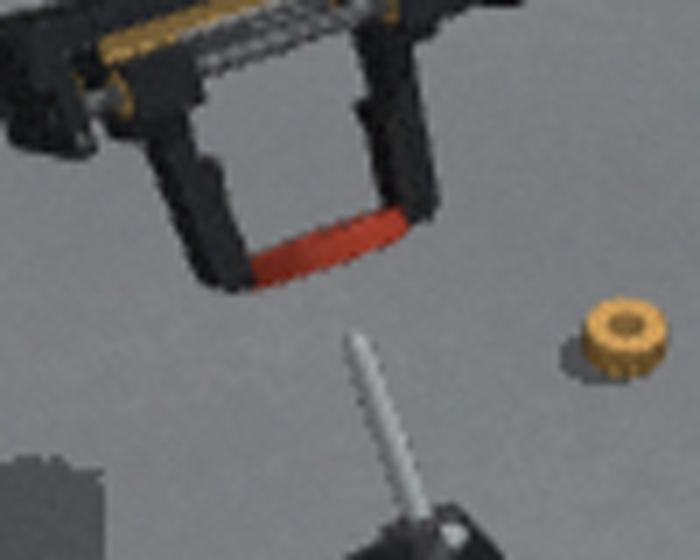

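Request:
{"method": "jog_arm", "body": {"turn": [[0, 0, 0], [0, 0, 0], [0, 0, 0], [0, 0, 0]], "translation": [[-0.003, 0.0015, 0.015], [-0.0055, 0.0015, 0.03], [-0.008, 0.0016, 0.044], [-0.008, 0.0016, 0.044]], "grip": [0.8, 0.8, 0.8, 0.8]}}

```text
clock: 23.65
tool_pos: [0.5322, 0.0404, 0.1322]
eef_rot: [0.009, 0.966, -0.002, 0.258]
contact_force: [-1.0, 0.3, 0.7]
opening: 0.683
finger_force: 30.0
```

Run:
```python
from h import *
print(r.get_state()['moment'].round(2))
plan(tip(hk(.055),30,YH,.0185),tip(hk(.020),30,YH,.0185),tip(hk(.014),30,YH,.0185))
im=cams.snapshot('scene'); u,v=240,165; c=im[v-40:v+40,u-50:u+50]; cv2.imwrite('pics/crop9.png',cv2.resize(c,(700,560),interpolation=cv2.INTER_CUBIC)[:,:,::-1])
```

```text
[ 0.02  0.54 -0.03]
t 23.65 pos [0.5322 0.0404 0.1322] open 0.683 ff 30.0 F [-1.   0.3  0.7]
turn [0.0, -0.002, -0.001] tr [-0.0003, -0.0016, -0.001] rows 0.0
turn [0.0, -0.002, -0.001] tr [-0.0064, -0.0016, 0.0335] rows 0.6
turn [0.0, -0.002, -0.001] tr [-0.0074, -0.0016, 0.0394] rows 0.1
```

View pics/crop9.png

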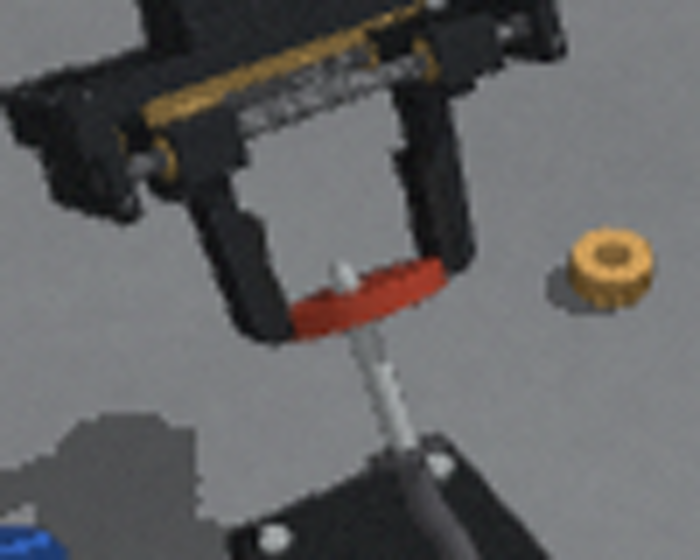

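Request:
{"method": "jog_arm", "body": {"turn": [[0, 0, 0], [0, 0, 0], [0, 0, 0], [0, 0, 0], [0, 0, 0], [0, 0, 0], [0, 0, 0]], "translation": [[-0.0035, -0.0016, 0.02], [-0.0075, -0.0016, 0.0405], [-0.0075, -0.0016, 0.0405], [-0.0075, -0.0016, 0.0405], [-0.0075, -0.0016, 0.0405], [-0.0075, -0.0016, 0.0405], [-0.0075, -0.0016, 0.0405]], "grip": [0.8, 0.8, 0.8, 0, 0, 0, 0]}}

```text
clock: 24.58
tool_pos: [0.5587, 0.0387, 0.1025]
eef_rot: [0.008, 0.966, -0.002, 0.259]
contact_force: [0.6, -0.8, -0.5]
opening: 1.0
finger_force: 0.0
```

Run:
```python
from h import *
plan(tip(hk(.035,-.003),30,YH),tip(hk(.030,-.003),40,YH),tip(hk(.0105,-.003),40,YH))
```

```text
t 24.57 pos [0.5587 0.0387 0.1025] open 1.0 ff 0.0 F [ 0.6 -0.8 -0.5]
turn [0.001, 0.0, 0.001] tr [0.0073, -0.0004, -0.0202] rows 0.3
turn [0.001, -0.174, 0.001] tr [0.0098, -0.0004, -0.015] rows 0.9
turn [0.001, -0.174, 0.001] tr [0.0064, -0.0004, 0.0042] rows 0.3
```

Request:
{"method": "jog_arm", "body": {"turn": [[0, 0, 0], [0, -0.174, 0], [0, -0.174, 0], [0, -0.174, 0], [0, -0.174, 0], [0, -0.174, 0], [0, -0.174, 0], [0, -0.174, 0], [0, -0.174, 0], [0, -0.174, 0]], "translation": [[0.007, 0, -0.02], [0.01, 0, -0.015], [0.01, 0, -0.015], [0.01, 0, -0.015], [0.01, 0, -0.015], [0.01, 0, -0.015], [0.01, 0, -0.015], [0.008, 0, -0.005], [0.0065, 0, 0.004], [0.0065, 0, 0.004]], "grip": [0, 0, 0.72, 0.72, 0.72, 0.72, 0.72, 0.72, 0.72, 0.72], "force": 10}}

```text
clock: 25.82
tool_pos: [0.555, 0.0385, 0.0953]
eef_rot: [0.008, 0.94, -0.003, 0.342]
contact_force: [-2.8, -0.6, 5.1]
opening: 0.279
finger_force: 2.8
```

Run:
```python
from h import *
print(r.get_state()['q'].round(2))
plan(tip(hk(.0105,-.003),40,YH),tip(hk(.0085,-.003),40,YH),tip(hk(.04,-.003),35,YH))
s=r.get_state(); T=s['tool_pos']+.019*R.from_quat(s['eef_rot']).apply([0,0,1]); print('tip hz',(T-O)@HZ,(T-O)@HX,'Fz',s['contact_force']@HZ)
```

```text
[ 0.33  1.2  -1.04  2.46  2.34  1.39 -0.77]
t 25.82 pos [0.555  0.0385 0.0953] open 0.279 ff 2.8 F [-2.8 -0.6  5.1]
turn [0.001, -0.0, 0.001] tr [-0.0005, -0.0001, -0.0001] rows 0.0
turn [0.001, -0.0, 0.001] tr [-0.0005, -0.0001, 0.0019] rows 0.0
turn [0.001, 0.087, 0.001] tr [-0.0021, -0.0001, -0.0296] rows 0.5
tip hz 0.010354790793803765 -0.0034877539473748705 Fz 5.667947642731352
```

Run:
```python
from h import *
wheels(['green','pink'])
P=[.6125,-.1245]
plan(tip(hk(.095,-.002),30,YH),(np.array([.53,-.02,.23]),0,0),tip(P+[.05],0,-90),tip(P+[.003],0,-90))
```

```text
top green 291 [304.8 196.2] [ 0.618  -0.0883]
scene green 51 [362.9 200.7] [0.7241 0.3071]
scene green 308 [212.6 239.6] [ 0.6232 -0.0912]
scene pink 220 [117.7 281. ] [ 0.6103 -0.3202]
t 25.93 pos [0.555  0.0385 0.0953] open 0.279 ff 2.8 F [-3.9 -1.   4.2]
turn [0.001, 0.174, 0.001] tr [-0.0047, -0.0001, -0.0844] rows 1.4
turn [-0.006, 0.698, -0.016] tr [-0.0682, -0.0589, -0.1187] rows 2.8
turn [0.54, 0.549, 1.485] tr [-0.0293, -0.162, 0.0588] rows 8.4
turn [0.54, 0.549, 1.485] tr [0.0009, -0.162, 0.0948] rows 0.8
```

Run:
```python
from h import *
P=[.619,-.0895]
plan(tip(hk(.095,-.002),30,YH),(np.array([.53,-.02,.23]),0,0),tip(P+[.05],0,-90))
from t import best
for y in (-90,0):
    p,t,y=tip(P+[.003],0 if y else -10,y); b=best(p,ori(t,y),10); print(y,round(b[0],4),round(-b[1],2),b[2].round(2))
```

```text
t 25.93 pos [0.555  0.0385 0.0953] open 0.279 ff 2.8 F [-3.9 -1.   4.2]
turn [0.001, 0.174, 0.001] tr [-0.0047, -0.0001, -0.0844] rows 1.4
turn [-0.006, 0.698, -0.016] tr [-0.0682, -0.0589, -0.1187] rows 2.8
turn [0.54, 0.549, 1.485] tr [-0.0338, -0.1269, 0.0626] rows 8.4
-90 0.0 0.56 [ 0.32  1.06 -0.46  1.68  0.76  0.6  -0.59]
0 0.0 0.67 [ 0.44  1.2  -0.8   1.48  0.87  1.05  0.96]
```

Request:
{"method": "jog_arm", "body": {"turn": [[0.001, 0.05, 0], [0.001, 0.1, 0], [0.001, 0.174, 0], [0.001, 0.174, 0], [0.001, 0.174, 0]], "translation": [[-0.001, 0, -0.025], [-0.003, 0, -0.055], [-0.0047, 0, -0.0844], [-0.0047, 0, -0.0844], [-0.0047, 0, -0.0844]], "grip": [0.6, 0.3, 0, 0, 0]}}

```text
clock: 26.55
tool_pos: [0.5048, 0.0391, 0.1625]
eef_rot: [0.009, 0.966, -0.003, 0.259]
contact_force: [0.6, 0.2, -0.6]
opening: 0.832
finger_force: 0.0
```

Run:
```python
from h import *
P=[.619,-.0895]
plan((np.array([.53,-.02,.23]),0,0),tip(P+[.05],0,-90))
```

```text
t 26.55 pos [0.5048 0.0391 0.1625] open 0.832 ff 0.0 F [ 0.6  0.2 -0.6]
turn [-0.006, 0.524, -0.018] tr [-0.0565, -0.0586, -0.0453] rows 2.8
turn [0.405, 0.414, 1.514] tr [-0.0541, -0.1263, 0.1393] rows 8.4
```

Run:
```python
from h import *
P=[.619,-.0895]
plan((np.array([.52,.0,.23]),10,0),(np.array([.58,-.09,.2]),0,-40),tip(P+[.05],0,-90))
```

```text
t 26.55 pos [0.5048 0.0391 0.1625] open 0.832 ff 0.0 F [ 0.6  0.2 -0.6]
turn [-0.007, 0.349, -0.017] tr [-0.0476, -0.0388, -0.0505] rows 1.9
turn [0.177, 0.504, 0.664] tr [-0.0859, -0.1277, 0.0064] rows 3.8
turn [0.405, 0.414, 1.514] tr [-0.0541, -0.1263, 0.1393] rows 4.7
```

Request:
{"method": "jog_arm", "body": {"turn": [[0, 0.15, 0], [-0.007, 0.349, -0.017], [0.08, 0.42, 0.3], [0.177, 0.504, 0.664], [0.177, 0.504, 0.664], [0.177, 0.504, 0.664], [0.3, 0.46, 1.1], [0.405, 0.414, 1.514], [0.405, 0.414, 1.514], [0.405, 0.414, 1.514], [0.405, 0.414, 1.514], [0.405, 0.414, 1.514], [0.405, 0.414, 1.514], [0.405, 0.414, 1.514], [0.405, 0.414, 1.514]], "translation": [[-0.02, -0.01, -0.04], [-0.048, -0.039, -0.05], [-0.065, -0.08, -0.025], [-0.086, -0.128, 0.006], [-0.086, -0.128, 0.006], [-0.086, -0.128, 0.006], [-0.07, -0.127, 0.07], [-0.054, -0.126, 0.139], [-0.054, -0.126, 0.139], [-0.054, -0.126, 0.139], [-0.054, -0.126, 0.139], [-0.054, -0.126, 0.139], [-0.054, -0.126, 0.139], [-0.054, -0.126, 0.139], [-0.054, -0.126, 0.139]], "grip": [0, 0, 0, 0, 0, 0, 0, 0, 0, 0, 0, 0, 0, 0, 0]}}

```text
clock: 28.42
tool_pos: [0.6184, -0.0886, 0.0697]
eef_rot: [0.707, 0.708, 0.0, -0.0]
contact_force: [-0.1, -1.1, 0.0]
opening: 1.004
finger_force: 0.0
```

Run:
```python
from h import *
P=[.619,-.0895]
plan(tip(P+[.003],0,-90))
im=cams.snapshot('top')
for c in('red','green'):
    for a in blobs(im,c): print(c,a[:2])
```

```text
t 28.43 pos [ 0.6184 -0.0886  0.0697] open 1.004 ff 0.0 F [-0.1 -1.1  0. ]
turn [-0.0, -0.001, 0.002] tr [-0.0009, 0.0007, 0.0477] rows 0.8
red (np.int32(512), array([424.6,  83.5]))
red (np.int32(78), array([495.6, 179. ]))
red (np.int32(292), array([139. , 198.9]))
red (np.int32(27), array([487.3, 189. ]))
red (np.int32(26), array([501.2, 193.4]))
red (np.int32(403), array([253.2, 210.6]))
```

Now lower, centre-squeeze, open, turn and grip (as for red).

Request:
{"method": "jog_arm", "body": {"turn": [[0, 0, 0], [0, 0, 0], [0, 0, 0], [0, 0, 0], [0, 0, 0], [0, 0, 0], [0, 0, 0], [0, 0, 0], [0, 0, 0], [0, 0, 0], [0, 0, 0], [0, 0, 0]], "translation": [[-0.001, 0, 0.03], [-0.001, 0, 0.0475], [-0.001, 0, 0.0475], [-0.001, 0, 0.0475], [-0.001, 0, 0.0475], [-0.001, 0, 0.0475], [-0.001, 0, 0.0475], [-0.001, 0, 0.0475], [-0.001, 0, 0.0475], [-0.001, 0, 0.0475], [-0.001, 0, 0.0475], [-0.001, 0, 0.0475]], "grip": [0, 0, 0.7, 0.7, 0.7, 0.7, 0.7, 0.7, 0, 0, 0, 0], "force": 8}}

```text
clock: 29.98
tool_pos: [0.6184, -0.0895, 0.0222]
eef_rot: [0.707, 0.707, 0.0, -0.0]
contact_force: [0.6, 1.0, 0.8]
opening: 0.999
finger_force: 0.0
```

Run:
```python
from h import *
P=list(r.get_state()['tool_pos'][:2])
plan(tip(P+[.008],-10,0),tip(P+[.0035],-10,0))
```

```text
t 29.98 pos [ 0.6184 -0.0895  0.0222] open 0.999 ff 0.0 F [0.6 1.  0.8]
turn [0.137, 0.136, -1.566] tr [-0.0, 0.0033, -0.0045] rows 8.4
turn [0.137, 0.136, -1.566] tr [-0.0, 0.0033, -0.0] rows 0.1
```

Request:
{"method": "jog_arm", "body": {"turn": [[0.137, 0.136, -1.566], [0.137, 0.136, -1.566], [0.137, 0.136, -1.566], [0.137, 0.136, -1.566], [0.137, 0.136, -1.566], [0.137, 0.136, -1.566], [0.137, 0.136, -1.566], [0.137, 0.136, -1.566], [0.137, 0.136, -1.566], [0.137, 0.136, -1.566], [0.137, 0.136, -1.566], [0.137, 0.136, -1.566], [0.137, 0.136, -1.566], [0.137, 0.136, -1.566], [0.137, 0.136, -1.566], [0.137, 0.136, -1.566], [0.137, 0.136, -1.566], [0.137, 0.136, -1.566], [0.137, 0.136, -1.566]], "translation": [[0, 0.003, -0.005], [0, 0.003, -0.005], [0, 0.003, -0.005], [0, 0.003, -0.005], [0, 0.003, -0.005], [0, 0.003, -0.005], [0, 0.003, -0.005], [0, 0.003, -0.005], [0, 0.003, -0.005], [0, 0.003, -0.005], [0, 0.003, -0.005], [0, 0.003, 0], [0, 0.003, 0], [0, 0.003, 0], [0, 0.003, 0], [0, 0.003, 0], [0, 0.003, 0], [0, 0.003, 0], [0, 0.003, 0]], "grip": [0, 0, 0, 0, 0, 0, 0, 0, 0, 0, 0, 0, 0.8, 0.8, 0.8, 0.8, 0.8, 0.8, 0.8], "force": 30}}

```text
clock: 32.35
tool_pos: [0.6215, -0.0895, 0.0224]
eef_rot: [-0.0, 0.996, -0.0, -0.087]
contact_force: [-0.1, -0.2, 0.7]
opening: 0.599
finger_force: 30.0
```

Run:
```python
from h import *
plan((np.array([.60,-.09,.12]),-5,0),(np.array([.5,-.08,.21]),10,0),tip(hk(.10),30,YH,.0185))
```

```text
t 32.35 pos [ 0.6215 -0.0895  0.0224] open 0.599 ff 30.0 F [-0.1 -0.2  0.7]
turn [-0.0, -0.087, 0.0] tr [0.0381, -0.0005, -0.0924] rows 1.6
turn [-0.0, -0.348, 0.0] tr [0.1521, 0.0095, -0.1637] rows 2.2
turn [0.003, -0.697, 0.018] tr [0.1418, 0.1288, -0.1225] rows 2.0
```

Request:
{"method": "jog_arm", "body": {"turn": [[0, 0, 0], [0, -0.087, 0], [0, -0.2, 0], [0, -0.348, 0], [0, -0.348, 0], [0, -0.348, 0], [0.003, -0.5, 0.018], [0.003, -0.697, 0.018], [0.003, -0.697, 0.018], [0.003, -0.697, 0.018], [0.003, -0.697, 0.018], [0.003, -0.697, 0.018], [0.003, -0.697, 0.018], [0.003, -0.697, 0.018]], "translation": [[0.01, 0, -0.05], [0.038, -0.0005, -0.092], [0.09, 0.005, -0.13], [0.152, 0.0095, -0.164], [0.152, 0.0095, -0.164], [0.152, 0.0095, -0.164], [0.147, 0.06, -0.145], [0.142, 0.129, -0.1225], [0.142, 0.129, -0.1225], [0.142, 0.129, -0.1225], [0.142, 0.129, -0.1225], [0.142, 0.129, -0.1225], [0.142, 0.129, -0.1225], [0.142, 0.129, -0.1225]], "grip": [0.8, 0.8, 0.8, 0.8, 0.8, 0.8, 0.8, 0.8, 0.8, 0.8, 0.8, 0.8, 0.8, 0.8]}}

```text
clock: 34.1
tool_pos: [0.5036, 0.0387, 0.1676]
eef_rot: [0.01, 0.966, -0.003, 0.259]
contact_force: [-0.1, -0.6, 0.1]
opening: 0.596
finger_force: 30.0
```

Run:
```python
from h import *
print(r.get_state()['q'].round(2))
plan(tip(hk(.10),30,YH,.0185),tip(hk(.055),30,YH,.0185),tip(hk(.018),30,YH,.0185))
```

```text
[ 0.37  0.9  -1.09  2.45  1.99  1.04 -0.66]
t 34.1 pos [0.5036 0.0387 0.1676] open 0.596 ff 30.0 F [-0.1 -0.6  0.1]
turn [-0.002, 0.0, -0.002] tr [0.0006, 0.0006, -0.0003] rows 0.0
turn [-0.002, 0.0, -0.002] tr [-0.0073, 0.0007, 0.044] rows 0.7
turn [-0.002, 0.0, -0.002] tr [-0.0137, 0.0008, 0.0804] rows 0.6
```

Request:
{"method": "jog_arm", "body": {"turn": [[0, 0, 0], [0, 0, 0], [0, 0, 0], [0, 0, 0]], "translation": [[-0.0015, 0.0006, 0.015], [-0.0045, 0.0006, 0.03], [-0.007, 0.0007, 0.044], [-0.007, 0.0007, 0.044]], "grip": [0.8, 0.8, 0.8, 0.8]}}

```text
clock: 34.6
tool_pos: [0.5311, 0.0394, 0.1317]
eef_rot: [0.009, 0.966, -0.002, 0.258]
contact_force: [-0.2, 0.0, -1.2]
opening: 0.594
finger_force: 30.0
```

Run:
```python
from h import *
print(r.get_state()['moment'].round(2))
plan(tip(hk(.018),30,YH,.0185),tip(hk(.042,-.003),40,YH),tip(hk(.0205,-.003),40,YH),start=None)
```

```text
[0.08 0.52 0.07]
t 34.6 pos [0.5311 0.0394 0.1317] open 0.594 ff 30.0 F [-0.2  0.  -1.2]
turn [-0.0, -0.002, -0.001] tr [-0.0079, -0.0006, 0.0355] rows 0.6
turn [-0.001, -0.177, -0.001] tr [0.0026, -0.0006, 0.0122] rows 0.9
turn [-0.001, -0.177, -0.001] tr [-0.0012, -0.0006, 0.0334] rows 0.3
```

Down, release, back off, tilt, narrow the fingers and push.

Request:
{"method": "jog_arm", "body": {"turn": [[0, 0, 0], [0, 0, 0], [0, 0, 0], [0, 0, 0], [0, 0, 0], [0, 0, 0], [0, 0, 0], [0, -0.177, 0], [0, -0.177, 0], [0, -0.177, 0], [0, -0.177, 0], [0, -0.177, 0], [0, -0.177, 0], [0, -0.177, 0], [0, -0.177, 0], [0, -0.177, 0]], "translation": [[-0.004, 0, 0.018], [-0.008, -0.0006, 0.0355], [-0.008, -0.0006, 0.0355], [-0.008, -0.0006, 0.0355], [-0.008, -0.0006, 0.0355], [-0.008, -0.0006, 0.0355], [-0.002, -0.0006, 0.013], [0.0026, -0.0006, 0.012], [0.0026, -0.0006, 0.012], [0.0026, -0.0006, 0.012], [0.0026, -0.0006, 0.012], [0.0026, -0.0006, 0.012], [0.0026, -0.0006, 0.012], [0.001, -0.0006, 0.022], [-0.0012, -0.0006, 0.0333], [-0.0012, -0.0006, 0.0333]], "grip": [0.8, 0.8, 0.8, 0, 0, 0, 0, 0, 0.72, 0.72, 0.72, 0.72, 0.72, 0.72, 0.72, 0.72]}}

```text
clock: 36.6
tool_pos: [0.5489, 0.0385, 0.1038]
eef_rot: [0.009, 0.939, -0.003, 0.343]
contact_force: [-0.1, 1.0, -0.1]
opening: 0.28
finger_force: 0.0
```

Run:
```python
from h import *
s=r.get_state(); T=s['tool_pos']+.019*R.from_quat(s['eef_rot']).apply([0,0,1]); print('tip hz',(T-O)@HZ,(T-O)@HX,'Fz',s['contact_force']@HZ)
wheels(['blue','pink'])
plan(tip(hk(.095,-.002),30,YH))
```

```text
tip hz 0.020869243872018467 -0.002617716573601322 Fz 0.018521962834113316
top blue 208 [304.3 243.9] [ 0.4989 -0.0849]
scene blue 243 [378.2  88.6] [0.3449 0.7606]
scene blue 40 [343.  197.5] [0.6874 0.27  ]
scene blue 198 [190.9 207. ] [ 0.5017 -0.0898]
scene pink 219 [117.7 281.1] [ 0.6105 -0.3203]
t 36.7 pos [0.5486 0.0386 0.1041] open 0.284 ff 0.0 F [ 0.2 -0.3  0.8]
turn [-0.0, 0.176, -0.001] tr [-0.004, -0.0001, -0.0735] rows 1.2
```

Request:
{"method": "jog_arm", "body": {"turn": [[0, 0, 0], [0, 0, 0]], "translation": [[0, 0, 0.001], [0, 0, 0.0015]], "grip": [0.72, 0.72]}}

```text
clock: 36.95
tool_pos: [0.5493, 0.0387, 0.1035]
eef_rot: [0.008, 0.939, -0.003, 0.343]
contact_force: [-3.9, -0.4, 4.3]
opening: 0.275
finger_force: 2.4
```

Run:
```python
from h import *
s=r.get_state(); T=s['tool_pos']+.019*R.from_quat(s['eef_rot']).apply([0,0,1]); print('tip hz',(T-O)@HZ,(T-O)@HX,'Fz',s['contact_force']@HZ)
plan(tip(hk(.095,-.002),30,YH))
```

```text
tip hz 0.02035551092146822 -0.002468924275030754 Fz 5.74456619277311
t 36.95 pos [0.5493 0.0387 0.1035] open 0.275 ff 2.4 F [-3.9 -0.4  4.3]
turn [0.0, 0.176, 0.0] tr [-0.0039, -0.0003, -0.0743] rows 1.2
```

Request:
{"method": "jog_arm", "body": {"turn": [[0, 0.05, 0], [0, 0.1, 0], [0, 0.176, 0], [0, 0.176, 0], [0, 0.176, 0]], "translation": [[-0.001, 0, -0.025], [-0.002, 0, -0.05], [-0.004, 0, -0.074], [-0.004, 0, -0.074], [-0.004, 0, -0.074]], "grip": [0.6, 0.3, 0, 0, 0]}}

```text
clock: 37.58
tool_pos: [0.505, 0.0391, 0.1623]
eef_rot: [0.009, 0.966, -0.003, 0.259]
contact_force: [-0.9, 0.3, -0.5]
opening: 0.822
finger_force: 0.0
```

Run:
```python
from h import *
P=[.498,-.0885]
plan((np.array([.49,0,.22]),10,0),(np.array([.498,-.09,.15]),0,-40),tip(P+[.045],0,-90),tip(P+[.003],0,-90))
```

```text
t 37.58 pos [0.505  0.0391 0.1623] open 0.822 ff 0.0 F [-0.9  0.3 -0.5]
turn [-0.007, 0.35, -0.017] tr [-0.0165, -0.0394, -0.0571] rows 1.9
turn [0.178, 0.504, 0.665] tr [0.0102, -0.1292, 0.0084] rows 3.8
turn [0.406, 0.414, 1.514] tr [0.0533, -0.1276, 0.0828] rows 4.7
turn [0.406, 0.414, 1.514] tr [0.0744, -0.1276, 0.1191] rows 0.7
```

Request:
{"method": "jog_arm", "body": {"turn": [[0, 0.15, 0], [-0.007, 0.35, -0.017], [0.08, 0.42, 0.3], [0.178, 0.504, 0.665], [0.178, 0.504, 0.665], [0.178, 0.504, 0.665], [0.3, 0.46, 1.1], [0.406, 0.414, 1.514], [0.406, 0.414, 1.514], [0.406, 0.414, 1.514], [0.406, 0.414, 1.514], [0.406, 0.414, 1.514], [0.406, 0.414, 1.514], [0.406, 0.414, 1.514], [0.406, 0.414, 1.514]], "translation": [[-0.01, -0.01, -0.04], [-0.0165, -0.039, -0.057], [0, -0.08, -0.03], [0.01, -0.129, 0.008], [0.01, -0.129, 0.008], [0.01, -0.129, 0.008], [0.03, -0.128, 0.045], [0.053, -0.128, 0.083], [0.053, -0.128, 0.083], [0.053, -0.128, 0.083], [0.053, -0.128, 0.083], [0.053, -0.128, 0.083], [0.053, -0.128, 0.083], [0.053, -0.128, 0.083], [0.053, -0.128, 0.083]], "grip": [0, 0, 0, 0, 0, 0, 0, 0, 0, 0, 0, 0, 0, 0, 0]}}

```text
clock: 39.45
tool_pos: [0.4981, -0.0885, 0.0642]
eef_rot: [0.707, 0.708, -0.0, -0.0]
contact_force: [-0.6, -0.1, 0.3]
opening: 1.003
finger_force: 0.0
```

Run:
```python
from h import *
P=[.498,-.0885]
plan(tip(P+[.003],0,-90))
print(r.get_state()['q'].round(2))
```

```text
t 39.45 pos [ 0.4981 -0.0885  0.0642] open 1.003 ff 0.0 F [-0.6 -0.1  0.3]
turn [-0.001, -0.0, 0.001] tr [-0.0001, -0.0001, 0.0422] rows 0.7
[ 0.43  0.93 -0.58  2.04  1.09  0.52 -0.97]
```

Request:
{"method": "jog_arm", "body": {"turn": [[0, 0, 0], [0, 0, 0], [0, 0, 0], [0, 0, 0], [0, 0, 0], [0, 0, 0], [0, 0, 0], [0, 0, 0], [0, 0, 0], [0, 0, 0], [0, 0, 0], [0, 0, 0], [0, 0, 0]], "translation": [[0, 0, 0.03], [0, 0, 0.042], [0, 0, 0.042], [0, 0, 0.042], [0, 0, 0.042], [0, 0, 0.042], [0, 0, 0.042], [0, 0, 0.042], [0, 0, 0.042], [0, 0, 0.042], [0, 0, 0.042], [0, 0, 0.042], [0, 0, 0.042]], "grip": [0, 0, 0.8, 0.8, 0.8, 0.8, 0.8, 0.8, 0.8, 0, 0, 0, 0], "force": 8}}

```text
clock: 41.08
tool_pos: [0.4981, -0.0883, 0.0222]
eef_rot: [0.707, 0.707, -0.0, -0.0]
contact_force: [0.8, 0.3, 1.0]
opening: 0.946
finger_force: 0.0
```

Request:
{"method": "jog_arm", "body": {"turn": [[0.137, 0.136, -1.566], [0.137, 0.136, -1.566], [0.137, 0.136, -1.566], [0.137, 0.136, -1.566], [0.137, 0.136, -1.566], [0.137, 0.136, -1.566], [0.137, 0.136, -1.566], [0.137, 0.136, -1.566], [0.137, 0.136, -1.566], [0.137, 0.136, -1.566], [0.137, 0.136, -1.566], [0.137, 0.136, -1.566], [0.137, 0.136, -1.566], [0.137, 0.136, -1.566], [0.137, 0.136, -1.566], [0.137, 0.136, -1.566], [0.137, 0.136, -1.566], [0.137, 0.136, -1.566], [0.137, 0.136, -1.566]], "translation": [[0, 0.003, -0.005], [0, 0.003, -0.005], [0, 0.003, -0.005], [0, 0.003, -0.005], [0, 0.003, -0.005], [0, 0.003, -0.005], [0, 0.003, -0.005], [0, 0.003, -0.005], [0, 0.003, -0.005], [0, 0.003, -0.005], [0, 0.003, -0.005], [0, 0.003, 0], [0, 0.003, 0], [0, 0.003, 0], [0, 0.003, 0], [0, 0.003, 0], [0, 0.003, 0], [0, 0.003, 0], [0, 0.003, 0]], "grip": [0, 0, 0, 0, 0, 0, 0, 0, 0, 0, 0, 0, 0.8, 0.8, 0.8, 0.8, 0.8, 0.8, 0.8], "force": 30}}

```text
clock: 43.45
tool_pos: [0.5012, -0.0883, 0.0224]
eef_rot: [-0.0, 0.996, -0.0, -0.087]
contact_force: [-0.6, 0.5, 0.3]
opening: 0.501
finger_force: 30.0
```

Run:
```python
from h import *
plan((np.array([.50,-.09,.1]),-5,0),(np.array([.49,-.06,.21]),10,0),tip(hk(.10),30,YH,.0185))
```

```text
t 43.45 pos [ 0.5012 -0.0883  0.0224] open 0.501 ff 30.0 F [-0.6  0.5  0.3]
turn [-0.0, -0.087, 0.0] tr [0.0147, -0.0017, -0.0762] rows 1.2
turn [-0.0, -0.349, 0.0] tr [0.0436, 0.0283, -0.1829] rows 1.8
turn [0.003, -0.698, 0.018] tr [0.0234, 0.1276, -0.1434] rows 1.9
```

Request:
{"method": "jog_arm", "body": {"turn": [[0, 0, 0], [0, -0.087, 0], [0, -0.2, 0], [0, -0.349, 0], [0, -0.349, 0], [0, -0.349, 0], [0.003, -0.5, 0.018], [0.003, -0.698, 0.018], [0.003, -0.698, 0.018], [0.003, -0.698, 0.018], [0.003, -0.698, 0.018], [0.003, -0.698, 0.018], [0.003, -0.698, 0.018]], "translation": [[0.006, 0, -0.04], [0.015, -0.0017, -0.08], [0.03, 0, -0.13], [0.0436, 0.028, -0.183], [0.0436, 0.028, -0.183], [0.0436, 0.028, -0.183], [0.033, 0.07, -0.165], [0.0234, 0.1276, -0.1434], [0.0234, 0.1276, -0.1434], [0.0234, 0.1276, -0.1434], [0.0234, 0.1276, -0.1434], [0.0234, 0.1276, -0.1434], [0.0234, 0.1276, -0.1434]], "grip": [0.8, 0.8, 0.8, 0.8, 0.8, 0.8, 0.8, 0.8, 0.8, 0.8, 0.8, 0.8, 0.8]}}

```text
clock: 45.08
tool_pos: [0.5036, 0.0378, 0.1673]
eef_rot: [0.01, 0.966, -0.003, 0.259]
contact_force: [0.6, -0.6, -0.3]
opening: 0.501
finger_force: 30.0
```

Run:
```python
from h import *
plan(tip(hk(.10),30,YH,.0185),tip(hk(.055),30,YH,.0185))
```

```text
t 45.08 pos [0.5036 0.0378 0.1673] open 0.501 ff 30.0 F [ 0.6 -0.6 -0.3]
turn [-0.003, -0.0, -0.002] tr [0.0004, 0.0015, -0.0006] rows 0.0
turn [-0.003, -0.0, -0.002] tr [-0.0074, 0.0016, 0.0437] rows 0.7
```

Request:
{"method": "jog_arm", "body": {"turn": [[0, 0, 0], [0, 0, 0], [0, 0, 0], [0, 0, 0]], "translation": [[-0.002, 0.0012, 0.015], [-0.0047, 0.0012, 0.03], [-0.0074, 0.0012, 0.0437], [-0.0074, 0.0012, 0.0437]], "grip": [0.8, 0.8, 0.8, 0.8]}}

```text
clock: 45.58
tool_pos: [0.5317, 0.0397, 0.1323]
eef_rot: [0.009, 0.966, -0.002, 0.258]
contact_force: [0.3, 0.2, 0.0]
opening: 0.501
finger_force: 30.0
```

Run:
```python
from h import *
print(r.get_state()['moment'].round(2))
plan(tip(hk(.0275),30,YH,.0185),tip(hk(.050,-.003),40,YH),tip(hk(.0302,-.003),40,YH),start=None)
```

```text
[0.02 0.54 0.03]
t 45.58 pos [0.5317 0.0397 0.1323] open 0.501 ff 30.0 F [0.3 0.2 0. ]
turn [-0.001, -0.001, -0.002] tr [-0.0054, -0.0009, 0.0264] rows 0.4
turn [-0.001, -0.176, -0.002] tr [0.0048, -0.0009, 0.0046] rows 0.9
turn [-0.001, -0.176, -0.002] tr [0.0013, -0.0009, 0.0241] rows 0.3
```

Request:
{"method": "jog_arm", "body": {"turn": [[0, 0, 0], [0, 0, 0], [0, 0, 0], [0, 0, 0], [0, 0, 0], [0, 0, 0], [0, 0, 0], [0, -0.176, 0], [0, -0.176, 0], [0, -0.176, 0], [0, -0.176, 0], [0, -0.176, 0], [0, -0.176, 0], [0, -0.176, 0], [0, -0.176, 0], [0, -0.176, 0]], "translation": [[-0.003, 0, 0.013], [-0.0054, -0.0009, 0.0264], [-0.0054, -0.0009, 0.0264], [-0.0054, -0.0009, 0.0264], [-0.0054, -0.0009, 0.0264], [-0.0054, -0.0009, 0.0264], [0.0, -0.0009, 0.005], [0.0048, -0.0009, 0.0045], [0.0048, -0.0009, 0.0045], [0.0048, -0.0009, 0.0045], [0.0048, -0.0009, 0.0045], [0.0048, -0.0009, 0.0045], [0.0048, -0.0009, 0.0045], [0.003, -0.0009, 0.0145], [0.0013, -0.0009, 0.0241], [0.0013, -0.0009, 0.0246]], "grip": [0.8, 0.8, 0.8, 0, 0, 0, 0, 0, 0.75, 0.75, 0.75, 0.75, 0.75, 0.75, 0.75, 0.75]}}

```text
clock: 47.58
tool_pos: [0.5427, 0.0388, 0.1111]
eef_rot: [0.008, 0.939, -0.003, 0.343]
contact_force: [-2.8, -1.0, 4.5]
opening: 0.25
finger_force: 2.7
```

```bash
cat >> h.py <<'E'
def push():
    s=r.get_state(); T=s['tool_pos']+.019*R.from_quat(s['eef_rot']).apply([0,0,1]); print('tip hz',(T-O)@HZ,(T-O)@HX,'Fz',s['contact_force']@HZ)
E
python3 - <<'E'
from h import *
push(); wheels(['pink','brass'])
plan(tip(hk(.095,-.002),30,YH))
E
```

```text
tip hz 0.030360018610294 -0.002649264947052095 Fz 5.199683929988707
top brass 1372 [268.5  92.7] [0.8936 0.0017]
top brass 476 [441.6 113.5] [ 0.8348 -0.4449]
top brass 520 [280.9 142.2] [ 0.7587 -0.0296]
top brass 133 [187.5 251.9] [0.479  0.2022]
top brass 33 [235.9 245.4] [0.495  0.0833]
scene pink 219 [117.7 281.1] [ 0.6105 -0.3203]
scene brass 420 [270.4  31.3] [-0.286   0.7073]
scene brass 41 [166.1  59.4] [-0.285   0.1795]
scene brass 658 [59.4 88.3] [-0.2831 -0.2472]
scene brass 115 [231.  141.7] [0.3247 0.135 ]
scene brass 106 [276.8 162.8] [0.4806 0.1996]
scene brass 102 [352.9 198.7] [0.7047 0.2895]
scene brass 695 [264.3 267.4] [ 0.753  -0.0286]
scene brass 2291 [312.  309.3] [ 8.882e-01 -4.000e-04]
scene brass 43 [105.  381.2] [ 0.7952 -0.4045]
t 47.67 pos [0.5427 0.0389 0.1111] open 0.247 ff 0.3 F [1.1 0.1 0.7]
turn [-0.0, 0.176, -0.001] tr [-0.0041, -0.0003, -0.0643] rows 1.0
```

Request:
{"method": "jog_arm", "body": {"turn": [[0, 0.05, 0], [0, 0.1, 0], [0, 0.176, 0], [0, 0.176, 0], [0, 0.176, 0]], "translation": [[-0.001, 0, -0.025], [-0.002, 0, -0.045], [-0.004, 0, -0.064], [-0.004, 0, -0.064], [-0.004, 0, -0.064]], "grip": [0.6, 0.3, 0, 0, 0]}}

```text
clock: 48.3
tool_pos: [0.5044, 0.0391, 0.1625]
eef_rot: [0.009, 0.966, -0.003, 0.259]
contact_force: [1.3, 0.2, -0.3]
opening: 0.794
finger_force: 0.0
```

Run:
```python
from h import *
P=[.6065,-.3193]
plan((np.array([.50,0,.22]),10,0),(np.array([.57,-.2,.15]),0,-40),tip(P+[.045],0,-90))
```

```text
t 48.3 pos [0.5044 0.0391 0.1625] open 0.794 ff 0.0 F [ 1.3  0.2 -0.3]
turn [-0.007, 0.35, -0.017] tr [-0.0256, -0.0392, -0.0516] rows 1.9
turn [0.177, 0.504, 0.664] tr [-0.0542, -0.2379, 0.046] rows 3.8
turn [0.406, 0.414, 1.514] tr [-0.0446, -0.3564, 0.1398] rows 4.7
```

Request:
{"method": "jog_arm", "body": {"turn": [[0, 0.15, 0], [-0.007, 0.35, -0.017], [0.05, 0.4, 0.2], [0.1, 0.45, 0.4], [0.177, 0.504, 0.664], [0.177, 0.504, 0.664], [0.3, 0.46, 1.1], [0.406, 0.414, 1.514], [0.406, 0.414, 1.514], [0.406, 0.414, 1.514], [0.406, 0.414, 1.514], [0.406, 0.414, 1.514], [0.406, 0.414, 1.514], [0.406, 0.414, 1.514], [0.406, 0.414, 1.514], [0.406, 0.414, 1.514], [0.406, 0.414, 1.514]], "translation": [[-0.01, -0.01, -0.04], [-0.0256, -0.039, -0.0516], [-0.035, -0.1, -0.03], [-0.045, -0.17, 0.01], [-0.054, -0.238, 0.046], [-0.054, -0.238, 0.046], [-0.05, -0.3, 0.09], [-0.0446, -0.356, 0.139], [-0.0446, -0.356, 0.139], [-0.0446, -0.356, 0.139], [-0.0446, -0.356, 0.139], [-0.0446, -0.356, 0.139], [-0.0446, -0.356, 0.139], [-0.0446, -0.356, 0.139], [-0.0446, -0.356, 0.139], [-0.0446, -0.356, 0.139], [-0.0446, -0.356, 0.139]], "grip": [0, 0, 0, 0, 0, 0, 0, 0, 0, 0, 0, 0, 0, 0, 0, 0, 0]}}

```text
clock: 50.42
tool_pos: [0.6061, -0.3184, 0.0651]
eef_rot: [0.707, 0.707, -0.0, -0.0]
contact_force: [-0.5, -0.3, 0.1]
opening: 1.002
finger_force: 0.0
```

Run:
```python
from h import *
P=[.6065,-.3193]
plan(tip(P+[.003],0,-90))
print(r.get_state()['q'].round(2))
```

```text
t 50.42 pos [ 0.6061 -0.3184  0.0651] open 1.002 ff 0.0 F [-0.5 -0.3  0.1]
turn [-0.0, -0.0, 0.001] tr [-0.0009, 0.0004, 0.0431] rows 0.7
[ 0.7   1.07 -0.59  1.47  0.72  0.83 -0.14]
```

Request:
{"method": "jog_arm", "body": {"turn": [[0, 0, 0], [0, 0, 0], [0, 0, 0], [0, 0, 0], [0, 0, 0], [0, 0, 0], [0, 0, 0], [0, 0, 0], [0, 0, 0], [0, 0, 0], [0, 0, 0], [0, 0, 0], [0, 0, 0], [0, 0, 0]], "translation": [[-0.001, 0, 0.03], [-0.001, 0, 0.043], [-0.001, 0, 0.043], [-0.001, 0, 0.043], [-0.001, 0, 0.043], [-0.001, 0, 0.043], [-0.001, 0, 0.043], [-0.001, 0, 0.043], [-0.001, 0, 0.043], [-0.001, 0, 0.043], [-0.001, 0, 0.043], [-0.001, 0, 0.043], [-0.001, 0, 0.043], [-0.001, 0, 0.043]], "grip": [0, 0, 0.8, 0.8, 0.8, 0.8, 0.8, 0.8, 0.8, 0.8, 0, 0, 0, 0], "force": 8}}

```text
clock: 52.18
tool_pos: [0.6061, -0.3193, 0.0219]
eef_rot: [0.707, 0.707, -0.0, -0.0]
contact_force: [-0.2, 0.7, 0.3]
opening: 0.851
finger_force: 0.0
```

Request:
{"method": "jog_arm", "body": {"turn": [[0.137, 0.136, -1.566], [0.137, 0.136, -1.566], [0.137, 0.136, -1.566], [0.137, 0.136, -1.566], [0.137, 0.136, -1.566], [0.137, 0.136, -1.566], [0.137, 0.136, -1.566], [0.137, 0.136, -1.566], [0.137, 0.136, -1.566], [0.137, 0.136, -1.566], [0.137, 0.136, -1.566], [0.137, 0.136, -1.566], [0.137, 0.136, -1.566], [0.137, 0.136, -1.566], [0.137, 0.136, -1.566], [0.137, 0.136, -1.566], [0.137, 0.136, -1.566], [0.137, 0.136, -1.566], [0.137, 0.136, -1.566], [0.137, 0.136, -1.566]], "translation": [[0, 0.003, -0.005], [0, 0.003, -0.005], [0, 0.003, -0.005], [0, 0.003, -0.005], [0, 0.003, -0.005], [0, 0.003, -0.005], [0, 0.003, -0.005], [0, 0.003, -0.005], [0, 0.003, -0.005], [0, 0.003, -0.005], [0, 0.003, -0.005], [0, 0.003, 0], [0, 0.003, 0], [0, 0.003, 0], [0, 0.003, 0], [0, 0.003, 0], [0, 0.003, 0], [0, 0.003, 0], [0, 0.003, 0], [0, 0.003, 0]], "grip": [0, 0, 0, 0, 0, 0, 0, 0, 0, 0, 0, 0, 0.8, 0.8, 0.8, 0.8, 0.8, 0.8, 0.8, 0.8], "force": 30}}

```text
clock: 54.68
tool_pos: [0.6092, -0.3193, 0.0221]
eef_rot: [0.0, 0.996, -0.0, -0.087]
contact_force: [-0.2, 0.4, 0.3]
opening: 0.414
finger_force: 30.0
```

Run:
```python
from h import *
plan((np.array([.55,-.2,.18]),0,0),(np.array([.49,-.06,.21]),10,0),tip(hk(.10),30,YH,.0185))
```

```text
t 54.67 pos [ 0.6092 -0.3193  0.0221] open 0.414 ff 30.0 F [-0.2  0.4  0.3]
turn [-0.0, -0.174, -0.0] tr [0.0857, 0.1192, -0.1453] rows 3.3
turn [-0.0, -0.349, -0.0] tr [0.15, 0.2592, -0.1645] rows 2.5
turn [0.003, -0.698, 0.018] tr [0.1299, 0.3585, -0.1251] rows 1.9
```

Request:
{"method": "jog_arm", "body": {"turn": [[0, 0, 0], [0, -0.06, 0], [0, -0.12, 0], [0, -0.174, 0], [0, -0.26, 0], [0, -0.349, 0], [0, -0.349, 0], [0, -0.349, 0], [0.003, -0.5, 0.018], [0.003, -0.698, 0.018], [0.003, -0.698, 0.018], [0.003, -0.698, 0.018], [0.003, -0.698, 0.018], [0.003, -0.698, 0.018], [0.003, -0.698, 0.018], [0.003, -0.698, 0.018]], "translation": [[0.005, 0, -0.05], [0.03, 0.03, -0.09], [0.06, 0.07, -0.12], [0.086, 0.119, -0.145], [0.12, 0.19, -0.155], [0.15, 0.259, -0.1645], [0.15, 0.259, -0.1645], [0.15, 0.259, -0.1645], [0.14, 0.31, -0.145], [0.13, 0.3585, -0.125], [0.13, 0.3585, -0.125], [0.13, 0.3585, -0.125], [0.13, 0.3585, -0.125], [0.13, 0.3585, -0.125], [0.13, 0.3585, -0.125], [0.13, 0.3585, -0.125]], "grip": [0.8, 0.8, 0.8, 0.8, 0.8, 0.8, 0.8, 0.8, 0.8, 0.8, 0.8, 0.8, 0.8, 0.8, 0.8, 0.8]}}

```text
clock: 56.68
tool_pos: [0.5035, 0.038, 0.1678]
eef_rot: [0.01, 0.966, -0.003, 0.259]
contact_force: [0.0, 0.8, 0.0]
opening: 0.415
finger_force: 30.0
```

Run:
```python
from h import *
plan(tip(hk(.10),30,YH,.0185),tip(hk(.055),30,YH,.0185))
```

```text
t 56.67 pos [0.5035 0.038  0.1678] open 0.415 ff 30.0 F [0.  0.8 0. ]
turn [-0.003, 0.001, -0.002] tr [0.0006, 0.0013, -0.0001] rows 0.0
turn [-0.003, 0.001, -0.002] tr [-0.0072, 0.0014, 0.0442] rows 0.7
```

Request:
{"method": "jog_arm", "body": {"turn": [[0, 0, 0], [0, 0, 0], [0, 0, 0], [0, 0, 0]], "translation": [[-0.002, 0.0012, 0.015], [-0.0045, 0.0012, 0.03], [-0.0072, 0.0012, 0.044], [-0.0072, 0.0012, 0.044]], "grip": [0.8, 0.8, 0.8, 0.8]}}

```text
clock: 57.18
tool_pos: [0.5314, 0.0398, 0.1317]
eef_rot: [0.009, 0.966, -0.002, 0.258]
contact_force: [-0.5, -0.7, -0.1]
opening: 0.41
finger_force: 30.0
```

Run:
```python
from h import *
plan(tip(hk(.0375),30,YH,.0185),tip(hk(.060,-.003),40,YH),tip(hk(.0398,-.003),40,YH),start=None)
```

```text
t 57.17 pos [0.5314 0.0398 0.1317] open 0.41 ff 30.0 F [-0.5 -0.7 -0.1]
turn [-0.001, -0.001, -0.002] tr [-0.0042, -0.001, 0.0163] rows 0.3
turn [-0.001, -0.176, -0.002] tr [0.006, -0.001, -0.0056] rows 0.9
turn [-0.001, -0.176, -0.002] tr [0.0024, -0.001, 0.0143] rows 0.3
```

Request:
{"method": "jog_arm", "body": {"turn": [[0, 0, 0], [0, 0, 0], [0, 0, 0], [0, 0, 0], [0, 0, 0], [0, 0, 0], [0, 0, 0], [0, -0.176, 0], [0, -0.176, 0], [0, -0.176, 0], [0, -0.176, 0], [0, -0.176, 0], [0, -0.176, 0], [0, -0.176, 0], [0, -0.176, 0], [0, -0.176, 0]], "translation": [[-0.002, 0, 0.008], [-0.0042, -0.001, 0.0163], [-0.0042, -0.001, 0.0163], [-0.0042, -0.001, 0.0163], [-0.0042, -0.001, 0.0163], [-0.0042, -0.001, 0.0163], [0, -0.001, -0.003], [0.005, -0.001, -0.001], [0.005, -0.001, -0.001], [0.005, -0.001, -0.001], [0.005, -0.001, -0.001], [0.005, -0.001, -0.001], [0.005, -0.001, -0.001], [0.004, -0.001, 0.006], [0.0024, -0.001, 0.014], [0.0024, -0.001, 0.0148]], "grip": [0.8, 0.8, 0.8, 0, 0, 0, 0, 0, 0.78, 0.78, 0.78, 0.78, 0.78, 0.78, 0.78, 0.78]}}

```text
clock: 59.18
tool_pos: [0.5366, 0.039, 0.1189]
eef_rot: [0.008, 0.939, -0.003, 0.343]
contact_force: [-4.6, -0.0, 8.0]
opening: 0.217
finger_force: 4.6
```

Run:
```python
from h import *
push()
plan(tip(hk(.095,-.002),30,YH))
im=cams.snapshot('scene')
for c in('red','green','blue','pink'):
    for a in blobs(im,c): print(c,a[:2])
```

```text
tip hz 0.04031069327958508 -0.0023500795670920484 Fz 9.087700033028282
t 59.17 pos [0.5366 0.039  0.1189] open 0.217 ff 4.6 F [-4.6 -0.   8. ]
turn [0.0, 0.177, -0.0] tr [-0.0038, -0.0003, -0.0544] rows 0.9
red (np.int32(247), array([339.5, 172.1]))
red (np.int32(92), array([246.7, 187.9]))
red (np.int32(131), array([ 14.7, 347.8]))
red (np.int32(110), array([ 11.2, 368.8]))
green (np.int32(76), array([245.9, 183.5]))
green (np.int32(51), array([362.9, 200.6]))
blue (np.int32(247), array([378.1,  88.5]))
blue (np.int32(68), array([244.4, 179.6]))
blue (np.int32(40), array([343. , 197.5]))
pink (np.int32(63), array([242.9, 175.3]))
```

Request:
{"method": "jog_arm", "body": {"turn": [[0, 0.05, 0], [0, 0.12, 0], [0, 0.177, 0], [0, 0.177, 0], [0, 0.177, 0]], "translation": [[-0.001, 0, -0.02], [-0.002, 0, -0.04], [-0.004, 0, -0.054], [-0.004, 0, -0.054], [-0.004, 0, -0.054]], "grip": [0.6, 0.3, 0, 0, 0]}}

```text
clock: 59.85
tool_pos: [0.5047, 0.0391, 0.1622]
eef_rot: [0.009, 0.966, -0.003, 0.258]
contact_force: [-0.5, -0.9, -0.2]
opening: 0.76
finger_force: 0.0
```

Run:
```python
from h import *
P=[.4795,.2005]
plan((np.array([.49,0.08,.22]),10,0),(np.array([.48,.16,.16]),0,-40),tip(P+[.055],0,-90))
from t import best
p,t,y=tip(P+[.005],0,-90); b=best(p,ori(t,y),10); print(y,round(b[0],4),round(-b[1],2),b[2].round(2))
```

```text
t 59.85 pos [0.5047 0.0391 0.1622] open 0.76 ff 0.0 F [-0.5 -0.9 -0.2]
turn [-0.007, 0.348, -0.017] tr [-0.0155, 0.0406, -0.0578] rows 1.9
turn [0.177, 0.502, 0.664] tr [0.0243, 0.1205, -0.0116] rows 3.8
turn [0.404, 0.413, 1.514] tr [0.0683, 0.161, 0.0623] rows 4.7
-90 0.0 0.18 [-0.38  0.96 -0.17  2.01  0.67  0.22 -1.14]
```

Request:
{"method": "jog_arm", "body": {"turn": [[0, 0.15, 0], [-0.007, 0.348, -0.017], [0.08, 0.42, 0.3], [0.177, 0.502, 0.664], [0.177, 0.502, 0.664], [0.177, 0.502, 0.664], [0.3, 0.46, 1.1], [0.404, 0.413, 1.514], [0.404, 0.413, 1.514], [0.404, 0.413, 1.514], [0.404, 0.413, 1.514], [0.404, 0.413, 1.514], [0.404, 0.413, 1.514], [0.404, 0.413, 1.514], [0.404, 0.413, 1.514], [0.404, 0.413, 1.514]], "translation": [[-0.01, 0.01, -0.04], [-0.0155, 0.04, -0.058], [0, 0.08, -0.04], [0.024, 0.12, -0.012], [0.024, 0.12, -0.012], [0.024, 0.12, -0.012], [0.045, 0.14, 0.025], [0.068, 0.161, 0.062], [0.068, 0.161, 0.062], [0.068, 0.161, 0.062], [0.068, 0.161, 0.062], [0.068, 0.161, 0.062], [0.068, 0.161, 0.062], [0.068, 0.161, 0.062], [0.068, 0.161, 0.062], [0.068, 0.161, 0.062]], "grip": [0, 0, 0, 0, 0, 0, 0, 0, 0, 0, 0, 0, 0, 0, 0, 0]}}

```text
clock: 61.85
tool_pos: [0.4796, 0.2008, 0.0752]
eef_rot: [0.707, 0.707, 0.0, -0.0]
contact_force: [0.2, 0.4, -0.0]
opening: 0.998
finger_force: 0.0
```

Run:
```python
from h import *
P=[.4795,.2005]
plan(tip(P+[.005],0,-90))
print(r.get_state()['q'].round(2))
```

```text
t 61.85 pos [0.4796 0.2008 0.0752] open 0.998 ff 0.0 F [ 0.2  0.4 -0. ]
turn [0.0, -0.001, 0.001] tr [-0.0004, -0.0001, 0.0512] rows 0.8
[-0.17  0.9  -0.52  2.    0.95  0.5  -1.4 ]
```

Request:
{"method": "jog_arm", "body": {"turn": [[0, 0, 0], [0, 0, 0], [0, 0, 0], [0, 0, 0], [0, 0, 0], [0, 0, 0], [0, 0, 0], [0, 0, 0], [0, 0, 0], [0, 0, 0], [0, 0, 0], [0, 0, 0], [0, 0, 0], [0, 0, 0]], "translation": [[0, 0, 0.03], [0, 0, 0.051], [0, 0, 0.051], [0, 0, 0.051], [0, 0, 0.051], [0, 0, 0.051], [0, 0, 0.051], [0, 0, 0.051], [0, 0, 0.051], [0, 0, 0.051], [0, 0, 0.051], [0, 0, 0.051], [0, 0, 0.051], [0, 0, 0.051]], "grip": [0, 0, 0.8, 0.8, 0.8, 0.8, 0.8, 0.8, 0.8, 0.8, 0, 0, 0, 0], "force": 6}}

```text
clock: 63.6
tool_pos: [0.4795, 0.2009, 0.0241]
eef_rot: [0.707, 0.707, 0.0, -0.0]
contact_force: [-0.3, -0.8, 0.3]
opening: 0.811
finger_force: 0.0
```

Request:
{"method": "jog_arm", "body": {"turn": [[0.137, 0.136, -1.566], [0.137, 0.136, -1.566], [0.137, 0.136, -1.566], [0.137, 0.136, -1.566], [0.137, 0.136, -1.566], [0.137, 0.136, -1.566], [0.137, 0.136, -1.566], [0.137, 0.136, -1.566], [0.137, 0.136, -1.566], [0.137, 0.136, -1.566], [0.137, 0.136, -1.566], [0.137, 0.136, -1.566], [0.137, 0.136, -1.566], [0.137, 0.136, -1.566], [0.137, 0.136, -1.566], [0.137, 0.136, -1.566], [0.137, 0.136, -1.566], [0.137, 0.136, -1.566], [0.137, 0.136, -1.566], [0.137, 0.136, -1.566]], "translation": [[0, 0.003, -0.005], [0, 0.003, -0.005], [0, 0.003, -0.005], [0, 0.003, -0.005], [0, 0.003, -0.005], [0, 0.003, -0.005], [0, 0.003, -0.005], [0, 0.003, -0.005], [0, 0.003, -0.005], [0, 0.003, -0.005], [0, 0.003, -0.005], [0, 0.003, 0], [0, 0.003, 0], [0, 0.003, 0], [0, 0.003, 0], [0, 0.003, 0], [0, 0.003, 0], [0, 0.003, 0], [0, 0.003, 0], [0, 0.003, 0]], "grip": [0, 0, 0, 0, 0, 0, 0, 0, 0, 0, 0, 0, 0.8, 0.8, 0.8, 0.8, 0.8, 0.8, 0.8, 0.8], "force": 25}}

```text
clock: 66.1
tool_pos: [0.4826, 0.2009, 0.0242]
eef_rot: [-0.0, 0.996, 0.0, -0.087]
contact_force: [-0.3, -0.1, 0.7]
opening: 0.373
finger_force: 25.0
```

Run:
```python
from h import *
plan((np.array([.48,.16,.15]),0,0),(np.array([.49,.1,.21]),10,0),tip(hk(.10),30,YH,.016))
```

```text
t 66.1 pos [0.4826 0.2009 0.0242] open 0.373 ff 25.0 F [-0.3 -0.1  0.7]
turn [0.0, -0.174, 0.0] tr [0.0243, -0.0409, -0.1234] rows 2.1
turn [0.0, -0.348, 0.0] tr [0.0248, -0.1009, -0.1843] rows 1.4
turn [0.003, -0.697, 0.018] tr [0.0031, -0.1617, -0.1428] rows 1.9
```

Request:
{"method": "jog_arm", "body": {"turn": [[0, 0, 0], [0, -0.1, 0], [0, -0.174, 0], [0, -0.348, 0], [0, -0.348, 0], [0, -0.348, 0], [0.003, -0.5, 0.018], [0.003, -0.697, 0.018], [0.003, -0.697, 0.018], [0.003, -0.697, 0.018], [0.003, -0.697, 0.018], [0.003, -0.697, 0.018], [0.003, -0.697, 0.018], [0.003, -0.697, 0.018]], "translation": [[0.005, 0, -0.04], [0.015, -0.01, -0.08], [0.024, -0.04, -0.123], [0.025, -0.1, -0.184], [0.025, -0.1, -0.184], [0.025, -0.1, -0.184], [0.014, -0.13, -0.165], [0.003, -0.1615, -0.143], [0.003, -0.1615, -0.143], [0.003, -0.1615, -0.143], [0.003, -0.1615, -0.143], [0.003, -0.1615, -0.143], [0.003, -0.1615, -0.143], [0.003, -0.1615, -0.143]], "grip": [0.8, 0.8, 0.8, 0.8, 0.8, 0.8, 0.8, 0.8, 0.8, 0.8, 0.8, 0.8, 0.8, 0.8]}}

```text
clock: 67.85
tool_pos: [0.5049, 0.0398, 0.166]
eef_rot: [0.009, 0.966, -0.002, 0.259]
contact_force: [0.3, -0.5, -0.1]
opening: 0.371
finger_force: 25.0
```

Run:
```python
from h import *
plan(tip(hk(.10),30,YH,.016),tip(hk(.07),30,YH,.016),tip(hk(.051),30,YH,.016))
```

```text
t 67.85 pos [0.5049 0.0398 0.166 ] open 0.371 ff 25.0 F [ 0.3 -0.5 -0.1]
turn [0.0, 0.001, -0.001] tr [0.0008, -0.0005, 0.0001] rows 0.0
turn [0.0, 0.001, -0.001] tr [-0.0044, -0.0005, 0.0297] rows 0.5
turn [0.0, 0.001, -0.001] tr [-0.0077, -0.0005, 0.0484] rows 0.3
```

Request:
{"method": "jog_arm", "body": {"turn": [[0, 0, 0], [0, 0, 0], [0, 0, 0], [0, 0, 0], [0, 0, 0]], "translation": [[-0.002, -0.0005, 0.015], [-0.0045, -0.0005, 0.03], [-0.006, -0.0005, 0.039], [-0.0077, -0.0005, 0.0485], [-0.0077, -0.0005, 0.0485]], "grip": [0.8, 0.8, 0.8, 0.8, 0.8]}}

```text
clock: 68.47
tool_pos: [0.5354, 0.0383, 0.1267]
eef_rot: [0.009, 0.966, -0.002, 0.258]
contact_force: [0.1, 0.4, -0.7]
opening: 0.371
finger_force: 25.0
```

Run:
```python
from h import *
s=r.get_state();print(s['moment'].round(2))
plan(tip(hk(.0505),30,YH,.016),tip(hk(.090,-.003),30,YH),tip(hk(.061,-.003),33,YH),tip(hk(.056,-.003),33,YH))
```

```text
[0.06 0.61 0.08]
t 68.47 pos [0.5354 0.0383 0.1267] open 0.371 ff 25.0 F [ 0.1  0.4 -0.7]
turn [-0.0, -0.001, -0.001] tr [-0.001, 0.0005, -0.0004] rows 0.0
turn [-0.0, -0.001, -0.001] tr [0.0089, 0.0004, -0.0418] rows 0.7
turn [-0.0, -0.053, -0.001] tr [0.0048, 0.0004, -0.0132] rows 0.5
turn [-0.0, -0.053, -0.001] tr [0.0039, 0.0004, -0.0083] rows 0.1
```

Request:
{"method": "jog_arm", "body": {"turn": [[0, 0, 0], [0, 0, 0], [0, 0, 0], [0, 0, 0], [0, 0, 0], [0, -0.053, 0], [0, -0.053, 0], [0, -0.053, 0], [0, -0.053, 0], [0, -0.053, 0], [0, -0.053, 0], [0, -0.053, 0], [0, -0.053, 0], [0, -0.053, 0]], "translation": [[-0.001, 0, 0], [-0.001, 0, 0], [-0.001, 0, 0], [-0.001, 0, 0], [0.005, 0, -0.025], [0.006, 0.0004, -0.02], [0.006, 0.0004, -0.02], [0.006, 0.0004, -0.02], [0.006, 0.0004, -0.02], [0.006, 0.0004, -0.02], [0.006, 0.0004, -0.02], [0.005, 0.0004, -0.013], [0.004, 0.0004, -0.0093], [0.004, 0.0004, -0.0085]], "grip": [0, 0, 0, 0, 0, 0, 0.8, 0.8, 0.8, 0.8, 0.8, 0.8, 0.8, 0.8], "force": 10}}

```text
clock: 70.22
tool_pos: [0.5273, 0.0391, 0.1328]
eef_rot: [0.008, 0.959, -0.002, 0.284]
contact_force: [-4.9, 0.3, 7.4]
opening: 0.202
finger_force: 4.4
```

Run:
```python
from h import *
push()
plan(tip(hk(.095,-.002),30,YH),(np.array([.45,.2,.26]),0,0))
```

```text
tip hz 0.05702087117777259 -0.0028627652774273517 Fz 8.850190850907465
t 70.22 pos [0.5273 0.0391 0.1328] open 0.202 ff 4.4 F [-4.9  0.3  7.4]
turn [0.001, 0.053, 0.0] tr [0.0028, -0.0002, -0.0378] rows 0.6
turn [-0.005, 0.576, -0.016] tr [-0.0022, 0.1596, -0.1502] rows 3.1
```

Contact came at 57 mm, as expected, so the collar is home. I'll retreat and check.

Request:
{"method": "jog_arm", "body": {"turn": [[0, 0, 0], [0, 0.05, 0], [0, 0.05, 0], [0, 0.2, 0], [-0.005, 0.576, -0.016], [-0.005, 0.576, -0.016], [-0.005, 0.576, -0.016], [-0.005, 0.576, -0.016], [-0.005, 0.576, -0.016], [-0.005, 0.576, -0.016], [-0.005, 0.576, -0.016], [-0.005, 0.576, -0.016]], "translation": [[0.001, 0, -0.015], [0.003, 0, -0.038], [0.003, 0, -0.06], [0, 0.04, -0.1], [-0.002, 0.16, -0.15], [-0.002, 0.16, -0.15], [-0.002, 0.16, -0.15], [-0.002, 0.16, -0.15], [-0.002, 0.16, -0.15], [-0.002, 0.16, -0.15], [-0.002, 0.16, -0.15], [-0.002, 0.16, -0.15]], "grip": [0.7, 0.5, 0.5, 0, 0, 0, 0, 0, 0, 0, 0, 0]}}

```text
clock: 71.72
tool_pos: [0.45, 0.1985, 0.2591]
eef_rot: [0.001, 1.0, -0.001, -0.0]
contact_force: [0.2, 0.5, -0.3]
opening: 0.998
finger_force: 0.0
```

Run:
```python
from h import *
o=[]
for n,(u,v) in (('scene',(245,180)),('top',(255,212))):
    im=cams.snapshot(n); c=im[v-30:v+30,u-30:u+30]; o.append(cv2.resize(c,(400,400),interpolation=cv2.INTER_CUBIC))
cv2.imwrite('pics/end.png',np.hstack(o)[:,:,::-1])
for t in ["rotary_tool","graver","brush_pot","wax_tin"]:
    print(t,[np.round(d['position'],3).tolist() for d in models.place_of('scene',t)[:1]])
print(r.get_state()['tool_pos'])
```

```text
rotary_tool [[0.759, -0.026, -0.001]]
graver [[0.644, 0.353, 0.007]]
brush_pot [[0.753, 0.216, -0.001]]
wax_tin [[0.761, -0.213, 0.004]]
[0.45031995 0.19996383 0.25953985]
```

View pics/end.png

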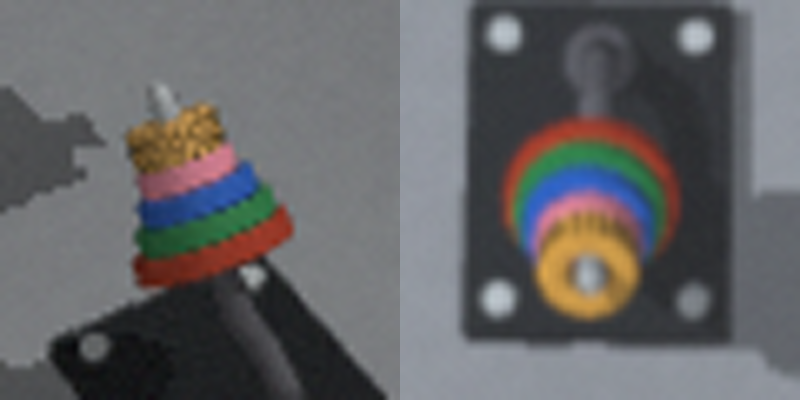

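The picture shows red, green, blue, pink and the collar stacked flat and tight on the hook, centred at about (200,200) in the scene crop. The bystanders have not moved.

```bash
python3 -c "
from plant import r
print(r.finish_job())"
```

```text
the job is handed in; nothing more can be done
None
```

The job is handed in: red, green, blue and pink are pushed home on the hook in that order with the brass collar against the pink; the off-white 70 mm wheel wasn't there, and the other things on the bench are where they were.

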